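# Close down the soldering corner

### The arm

A 6-joint arm with a two-finger parallel gripper is mounted at the origin on the work surface. World frame = base frame: x ahead of the robot, y to its left, z up, the work surface at z = 0. Lengths are in m, angles in rad, forces in N, time in s.
With the tool pointing down it reaches from about 0.35 to 0.875 m from the base axis. Payload 4.2 kg.
Tool frame: the origin (TCP) lies on the centre line of the jaws, within the pads' length; the fingertips stand 11 mm ahead of it and the grasp point (between the pads) lies 8 mm behind it (tcp_to_tips is the z of the fingertips in the tool frame, in m); z points along the fingers, y is the line along which they close (so a half turn about z gives the same grasp; the last joint's range is limited). The gripper opens to 85 mm and grips with 20 to 120 N. Pads are 22 mm wide; open, the fingers measure 114 mm over their backs; the gripper's body (76 mm by 85 mm) begins 54 mm behind the grasp point. The pads swing forward as they close: fully open they stand 13 mm farther back than shut.
Start: joints at [1.39, 0.385, 0.008, 0, -1.194, -0.259], TCP at [0.266, 0.566, 0.242] pointing down, gripper open.
Joint ranges: [-3.14, 3.14], [-1.21, 2.06], [-1.07, 1.41], [-3.16, 2.05], [-2.99, -0.16], [-3.1, 3.1]. Speed limits (rad/s): [2.79, 2.79, 3.14, 3.14, 3.14, 3.14].

### API

Orientations are given as a rotation vector (axis times angle).
In Python, from bench import sense, read_camera, hand_in, tcp_to_tips gives the robot as it stands.
- The arm moves only by the tool play_rows, never from a script. Its argument "plan" is text: rows parted by semicolons, each of 4 numbers parted by spaces: the shift along the tool's x, y, z in cm, then the turn about the tool's z in rad. A call has 1 to 5 rows; each row is the pose to reach, as a shift and turn from the pose commanded when the call began, along the tool's axes at that moment; what a row does not reach only later rows make up. A row lasts 1/12 s, in which the tool goes at most 41.7 mm and 7.16 degrees, less where a joint would pass 70% of its speed; a pose out of reach is approached as far as the arm can. A call with a gripper value outside its range is refused whole. "jaw" is the opening, from 0 (shut) to 1 (fully open), set as the call begins (left out, the last holds). The fingers move at their own pace and stop on an object; "grip_force" is the grip in N (left out, the last holds). Time passes only in rows, so rows that repeat a pose let the fingers close. It gives the time, the measured TCP pose, the force, the opening and the grip force at its end, in the units of the state.
- sense(): the state, without advancing time (a new reading comes with each control period).
- read_camera(name): name is "scene" or "top"; returns a dict with "pixels" (384x512x3 uint8, blue, green, red), "camera_matrix" (3x3 intrinsics, pixels), "eye" and "attitude" of the camera in the world. Camera axes: x right, y up, looking along -z (the intrinsics and any distortion apply to the point x, -y, -z); pixel columns grow to the right and rows downward; lengths in m; the calibration is good to about 2 mm. A picture is of the moment at which its call begins. There is no depth.
- hand_in(): hands the job in; it is judged then, once.
The state is a dict: "time_s": time; "joints": joint angles; "joint_velocities": joint speeds; "joint_efforts": joint torques, N m; "position": TCP position; "ee_rot": TCP orientation; "ft_force": force on the tool from outside, world axes, zero at the start; "torque": the same for the moment, N m; "finger_gap": finger opening in m; "gripper_force": force on a finger pad.
Only numpy, scipy, OpenCV 4.12 (cv2) and the standard library are available. Lean on these libraries where they do the work, as an engineer would, in place of code of your own. Each camera call takes 0.05 s, during which the arm holds its last target. There are 200 camera calls.

### The job

Close down this soldering corner: first, before tidying anything, turn the station's dial back to its standby mark (the long thick tick). Then lay every loose bracket flat on the floor of a kit-tray compartment of its own shape, T brackets in the T-shaped ones with the head at the head end and straight straps in the straight ones, and hang the caddy upright by its bail on the hook of the stand. Leave the phone, the flux jar and the screwdriver where they are.

Things in the scene. Friction and masses are not known exactly. Their poses are not given: they have to be found in the camera images.
- tee0: flat aluminium T-shaped bracket, 6 thick, lying flat: a stem 22 wide and a cross head 50 wide by 22 at its +x end, 100 long over all. Origin: on the underside, mid-way along the 100 mm length, on the stem's centre line; x runs along the stem to the head, z up. May be absent.
- tee1: flat aluminium T-shaped bracket, 6 thick, lying flat: a stem 22 wide and a cross head 50 wide by 22 at its +x end, 100 long over all. Origin: on the underside, mid-way along the 100 mm length, on the stem's centre line; x runs along the stem to the head, z up. May be absent.
- tee2: flat aluminium T-shaped bracket, 6 thick, lying flat: a stem 22 wide and a cross head 50 wide by 22 at its +x end, 100 long over all. Origin: on the underside, mid-way along the 100 mm length, on the stem's centre line; x runs along the stem to the head, z up. May be absent.
- tee0_head (a point): point on the underside of tee0 at the centre of its cross head, 39 from its origin along x
- tee1_head (a point): point on the underside of tee1 at the centre of its cross head, 39 from its origin along x
- tee2_head (a point): point on the underside of tee2 at the centre of its cross head, 39 from its origin along x
- strap0: flat aluminium straight strap, 90 x 22 x 6 thick, lying flat. Origin: centre of the underside; x along its length, z up. May be absent.
- strap1: flat aluminium straight strap, 90 x 22 x 6 thick, lying flat. Origin: centre of the underside; x along its length, z up. May be absent.
- tray: fixed kit tray: black plate 185 (x) x 214 (y), floor 6 above the bench, grey ribs up to 15 outlining three T-shaped compartments side by side (stems along tray x, the middle one reversed) and, to their -x, two straight ones end to end along tray y. Each part has 2.5 play all round; no ribs beside its middle 45, so fingers reach the floor there. Origin: centre of the underside
- tee_cell0 (a point): on the tray floor, where the origin of a T bracket laid in this T-shaped compartment belongs; its head end is towards the tray's +x
- tee_cell1 (a point): on the tray floor, where the origin of a T bracket laid in this T-shaped compartment belongs; its head end is towards the tray's -x
- tee_cell2 (a point): on the tray floor, where the origin of a T bracket laid in this T-shaped compartment belongs; its head end is towards the tray's +x
- strap_cell0 (a point): on the tray floor, where the origin of a strap laid in this straight compartment (length along tray y) belongs
- strap_cell1 (a point): on the tray floor, where the origin of a strap laid in this straight compartment (length along tray y) belongs
- station: fixed grey soldering station, 130 x 130 x 55 high, with the dial in the middle of its top and an iron on a rest (up to 100 high) along its -y side. Origin: centre of the underside. White tick marks surround the dial, one every 30 degrees; all are short and thin but the standby mark, which is long and thick
- standby_mark (a point): middle of the long thick white standby mark on the station's top, 56 from the dial's axis
- dial_grip (a point): on the dial's axis, 92 above the bench: the height to grip the dial's black finger bar, 42 long x 14 wide x 32 high (top at 99, bottom at 67); a white line on the top of one half of the bar is the pointer. This point turns with the dial, the pointer along its own -x
- dial (a joint): dial angle in rad, growing clockwise seen from above, 0 to 4.71; at 0 the pointer points along the station's -x, at 1.57 along its +y. The standby mark is at 1.047; friction holds the dial where it is left
- caddy: loose open caddy of grey plastic, 60 (x) x 104 (y) x 40 high, 150 g, with a rigid steel bail: uprights at y = +-50 and a level bar along y between them, 10 x 10 in section, centre 105 above the underside, 60 clear below it to the rim. A black finger grip, 16 (x) x 32 (y), stands on the middle of the bar, from 110 to 136 above the underside. Origin: centre of the underside
- caddy_bail (a point): centre of the bail's bar
- hook_stand: fixed steel stand: round foot of radius 50, post of radius 8 up to 240, and a level hook rod of radius 4 whose axis is 220 above the bench, from the post 88 out along the stand's -x, then bent up to an end 104 out and 242 high (axis; 246 over all). Origin: centre of the foot's underside
- phone: bystander: phone, 72 x 146 x 8, lying flat; origin at the centre of its underside
- flux_jar: bystander: small jar, radius 26, 55 high; origin at the centre of its underside
- driver: bystander: yellow-handled screwdriver lying along its x; origin below its middle
There are look-alikes about, which are no part of the job. What is shaped like the tee2 but green or orange is not meant. Leave any red or turquoise look-alike of the tee0 alone.

How it is judged:
On the way, in this order (a step that is already met when the one before it is completed fails the run):
1. the dial is at its standby mark, before anything is tidied (value of joint dial between 0.917 and 1.177 rad), for 0.2 s.
2. tidying has begun: a bracket lies in its compartment or the caddy hangs (((z of tee0 in the frame of tray between 0.003 and 0.0095 m and angle between tee0's own z axis and vertical below 0.07 rad and linear speed of tee0 below 0.05 m/s and ((horizontal distance between tee0 and tee_cell0 below 0.007 m and angle between the x axis of tee0 and the x axis of tray, either way round below 0.12 rad and x of tee0_head in the frame of tray above 0.027 m) or (horizontal distance between tee0 and tee_cell1 below 0.007 m and angle between the x axis of tee0 and the x axis of tray, either way round below 0.12 rad and x of tee0_head in the frame of tray below 0.027 m) or (horizontal distance between tee0 and tee_cell2 below 0.007 m and angle between the x axis of tee0 and the x axis of tray, either way round below 0.12 rad and x of tee0_head in the frame of tray above 0.027 m))) or (z of tee1 in the frame of tray between 0.003 and 0.0095 m and angle between tee1's own z axis and vertical below 0.07 rad and linear speed of tee1 below 0.05 m/s and ((horizontal distance between tee1 and tee_cell0 below 0.007 m and angle between the x axis of tee1 and the x axis of tray, either way round below 0.12 rad and x of tee1_head in the frame of tray above 0.027 m) or (horizontal distance between tee1 and tee_cell1 below 0.007 m and angle between the x axis of tee1 and the x axis of tray, either way round below 0.12 rad and x of tee1_head in the frame of tray below 0.027 m) or (horizontal distance between tee1 and tee_cell2 below 0.007 m and angle between the x axis of tee1 and the x axis of tray, either way round below 0.12 rad and x of tee1_head in the frame of tray above 0.027 m))) or (z of tee2 in the frame of tray between 0.003 and 0.0095 m and angle between tee2's own z axis and vertical below 0.07 rad and linear speed of tee2 below 0.05 m/s and ((horizontal distance between tee2 and tee_cell0 below 0.007 m and angle between the x axis of tee2 and the x axis of tray, either way round below 0.12 rad and x of tee2_head in the frame of tray above 0.027 m) or (horizontal distance between tee2 and tee_cell1 below 0.007 m and angle between the x axis of tee2 and the x axis of tray, either way round below 0.12 rad and x of tee2_head in the frame of tray below 0.027 m) or (horizontal distance between tee2 and tee_cell2 below 0.007 m and angle between the x axis of tee2 and the x axis of tray, either way round below 0.12 rad and x of tee2_head in the frame of tray above 0.027 m))) or (z of strap0 in the frame of tray between 0.003 and 0.0095 m and angle between strap0's own z axis and vertical below 0.07 rad and linear speed of strap0 below 0.05 m/s and ((horizontal distance between strap0 and strap_cell0 below 0.007 m and angle between the x axis of strap0 and the y axis of tray, either way round below 0.12 rad) or (horizontal distance between strap0 and strap_cell1 below 0.007 m and angle between the x axis of strap0 and the y axis of tray, either way round below 0.12 rad))) or (z of strap1 in the frame of tray between 0.003 and 0.0095 m and angle between strap1's own z axis and vertical below 0.07 rad and linear speed of strap1 below 0.05 m/s and ((horizontal distance between strap1 and strap_cell0 below 0.007 m and angle between the x axis of strap1 and the y axis of tray, either way round below 0.12 rad) or (horizontal distance between strap1 and strap_cell1 below 0.007 m and angle between the x axis of strap1 and the y axis of tray, either way round below 0.12 rad))) or (x of caddy_bail in the frame of hook_stand between -0.098 and -0.01 m and y of caddy_bail in the frame of hook_stand between -0.04 and 0.04 m and z of caddy_bail in the frame of hook_stand between 0.222 and 0.24 m and angle between caddy's own z axis and vertical below 0.3 rad and linear speed of caddy below 0.05 m/s))), for 0.2 s.
At the end, for the whole second after the job is handed in: Dial within 0.13 rad of 1.047; each bracket flat (0.07 rad) on the tray floor in a compartment of its shape, within 7 mm and 0.12 rad of its place, T heads at the head end; caddy hanging by its bar on the hook rod, tilted under 0.3 rad; all at rest (all of step 1 and z of tee0 in the frame of tray between 0.003 and 0.0095 m and angle between each of tee0, tee1, tee2, strap0, strap1's own z axis and vertical below 0.07 rad and linear speed of each of tee0, tee1, tee2, strap0, strap1, caddy below 0.05 m/s and ((horizontal distance between tee0 and tee_cell0 below 0.007 m and angle between the x axis of tee0 and the x axis of tray, either way round below 0.12 rad and x of tee0_head in the frame of tray above 0.027 m) or (horizontal distance between tee0 and tee_cell1 below 0.007 m and angle between the x axis of tee0 and the x axis of tray, either way round below 0.12 rad and x of tee0_head in the frame of tray below 0.027 m) or (horizontal distance between tee0 and tee_cell2 below 0.007 m and angle between the x axis of tee0 and the x axis of tray, either way round below 0.12 rad and x of tee0_head in the frame of tray above 0.027 m)) and z of tee1 in the frame of tray between 0.003 and 0.0095 m and ((horizontal distance between tee1 and tee_cell0 below 0.007 m and angle between the x axis of tee1 and the x axis of tray, either way round below 0.12 rad and x of tee1_head in the frame of tray above 0.027 m) or (horizontal distance between tee1 and tee_cell1 below 0.007 m and angle between the x axis of tee1 and the x axis of tray, either way round below 0.12 rad and x of tee1_head in the frame of tray below 0.027 m) or (horizontal distance between tee1 and tee_cell2 below 0.007 m and angle between the x axis of tee1 and the x axis of tray, either way round below 0.12 rad and x of tee1_head in the frame of tray above 0.027 m)) and z of tee2 in the frame of tray between 0.003 and 0.0095 m and ((horizontal distance between tee2 and tee_cell0 below 0.007 m and angle between the x axis of tee2 and the x axis of tray, either way round below 0.12 rad and x of tee2_head in the frame of tray above 0.027 m) or (horizontal distance between tee2 and tee_cell1 below 0.007 m and angle between the x axis of tee2 and the x axis of tray, either way round below 0.12 rad and x of tee2_head in the frame of tray below 0.027 m) or (horizontal distance between tee2 and tee_cell2 below 0.007 m and angle between the x axis of tee2 and the x axis of tray, either way round below 0.12 rad and x of tee2_head in the frame of tray above 0.027 m)) and z of strap0 in the frame of tray between 0.003 and 0.0095 m and ((horizontal distance between strap0 and strap_cell0 below 0.007 m and angle between the x axis of strap0 and the y axis of tray, either way round below 0.12 rad) or (horizontal distance between strap0 and strap_cell1 below 0.007 m and angle between the x axis of strap0 and the y axis of tray, either way round below 0.12 rad)) and z of strap1 in the frame of tray between 0.003 and 0.0095 m and ((horizontal distance between strap1 and strap_cell0 below 0.007 m and angle between the x axis of strap1 and the y axis of tray, either way round below 0.12 rad) or (horizontal distance between strap1 and strap_cell1 below 0.007 m and angle between the x axis of strap1 and the y axis of tray, either way round below 0.12 rad)) and x of caddy_bail in the frame of hook_stand between -0.098 and -0.01 m and y of caddy_bail in the frame of hook_stand between -0.04 and 0.04 m and z of caddy_bail in the frame of hook_stand between 0.222 and 0.24 m and angle between caddy's own z axis and vertical below 0.3 rad); the robot touches nothing.
It fails at once if the phone is moved by more than 3 cm (distance of phone from where it was at the start of the episode above 0.03 m).
It fails at once if the flux jar is moved by more than 3 cm (distance of flux_jar from where it was at the start of the episode above 0.03 m).
It fails at once if the screwdriver is moved by more than 3 cm (distance of driver from where it was at the start of the episode above 0.03 m).
Of tee0, tee1, tee2, strap0, strap1 only 4 to 5 are there at a start; the rules pass over those that are not, and their reading is None.
At some moment in a run one of tee0, tee1, tee2, strap0, strap1 may be knocked a few centimetres aside while the robot is not near it.
It also fails if it takes over 208 s, if anything falls off the work surface, if the arm or the gripper's body presses on something with over 40 N, if the wrist force passes 120 N, or if a joint passes its speed limit or range.

## Working session

There is one attempt and no reset: what is moved stays moved. The work goes in short steps, Python scripts to look and compute and a tool call to move; the robot and the scene stay as the last step left them, time stands still between calls to the robot, and variables do not carry over. Pictures are saved under pics/ and viewed, at most 14 in all, crops included, and the job is handed in when it is done.

Besides the shell and the picture viewer there is one more tool, called after "Call:" by a JSON object that holds its "name" and its "arguments". play_rows: Moves the arm, as the interface text tells. Its arguments: {"type":"object","properties":{"plan":{"type":"string"},"jaw":{"type":"number"},"grip_force":{"type":"number"}},"required":["plan"]}

```bash
ls; mkdir -p pics
cat > h.py <<'E'
import numpy as np, cv2
from bench import sense, read_camera, hand_in, tcp_to_tips
from scipy.spatial.transform import Rotation as R
def att(c):
    a=np.array(c["attitude"],float)
    return a if a.shape==(3,3) else R.from_rotvec(a).as_matrix() if a.size==3 else R.from_quat(a).as_matrix()
def ray(c,px,z):
    """pixels (n,2) -> world points on plane z"""
    K=np.array(c["camera_matrix"]);px=np.atleast_2d(np.array(px,float))
    d=np.c_[px,np.ones(len(px))]@np.linalg.inv(K).T
    d=(d*[1,-1,-1])@att(c).T; e=np.array(c["eye"])
    return e+d*((z-e[2])/d[:,2])[:,None]
def proj(c,P):
    K=np.array(c["camera_matrix"]);q=(np.atleast_2d(P)-np.array(c["eye"]))@att(c)
    q=q*[1,-1,-1]; q=q@K.T; return q[:,:2]/q[:,2:]
E
python3 - <<'E'
from h import *
for n in("top","scene"):
    c=read_camera(n); cv2.imwrite(f"pics/{n}0.png",cv2.resize(c["pixels"],None,fx=1.5625,fy=1.5625,interpolation=cv2.INTER_CUBIC))
    np.save(f"pics/{n}0.npy",c,allow_pickle=True)
    print({k:v for k,v in c.items() if k!="pixels"})
print(sense())
E
```

```text
pics
{'camera_matrix': array([[352.20033101,   0.        , 256.37788855],
       [  0.        , 352.20033101, 192.66565101],
       [  0.        ,   0.        ,   1.        ]]), 'eye': array([0.39650634, 0.07987701, 1.01498362]), 'attitude': array([ 0.10661819, -0.12648823, -1.5459434 ])}
{'camera_matrix': array([[361.78126099,   0.        , 255.89999706],
       [  0.        , 361.78126099, 192.98499142],
       [  0.        ,   0.        ,   1.        ]]), 'eye': array([1.07823419, 0.24155376, 0.85751447]), 'attitude': array([0.45026193, 0.61936946, 1.81643332])}
{'time_s': 0.1, 'joints': array([ 1.38959721e+00,  3.85491751e-01,  6.77039543e-03, -4.45334727e-04,
       -1.19400740e+00, -2.58608618e-01]), 'joint_velocities': array([-0.00020184, -0.00219419,  0.00344163,  0.00177742,  0.00053524,
       -0.00032514]), 'joint_efforts': array([-3.62941046e-04, -3.93322742e+01,  1.88928008e+01,  4.19790432e+00,
       -2.63640301e-03,  6.66632616e-06]), 'position': array([0.26586667, 0.56508064, 0.24132522]), 'ee_rot': array([ 3.06398174e+00, -6.85120769e-01, -5.31936303e-04]), 'ft_force': array([ 0.07622854, -0.7230861 , -0.32924645]), 'torque': array([-0.01581438,  0.05511039,  0.00283409]), 'gripper_force': 0.0, 'finger_gap': 0.08524046651690192}
```

View pics/top0.png

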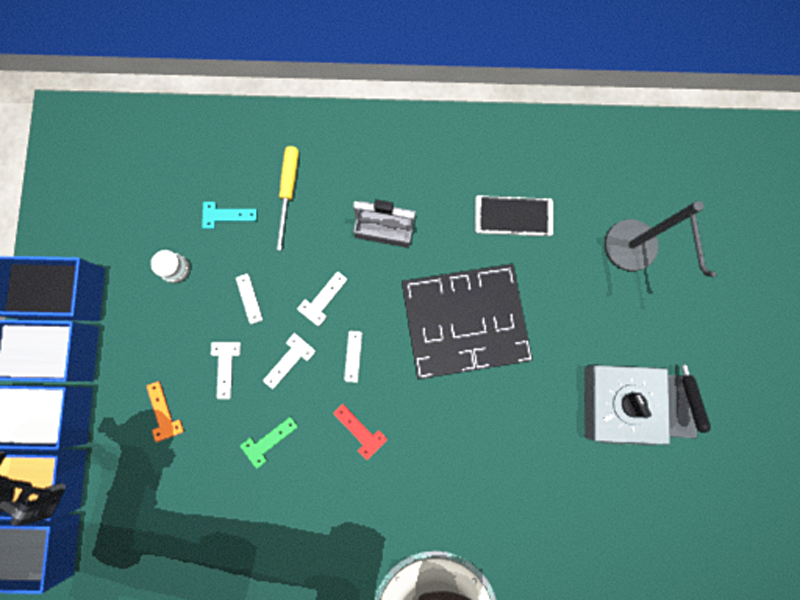

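View pics/scene0.png

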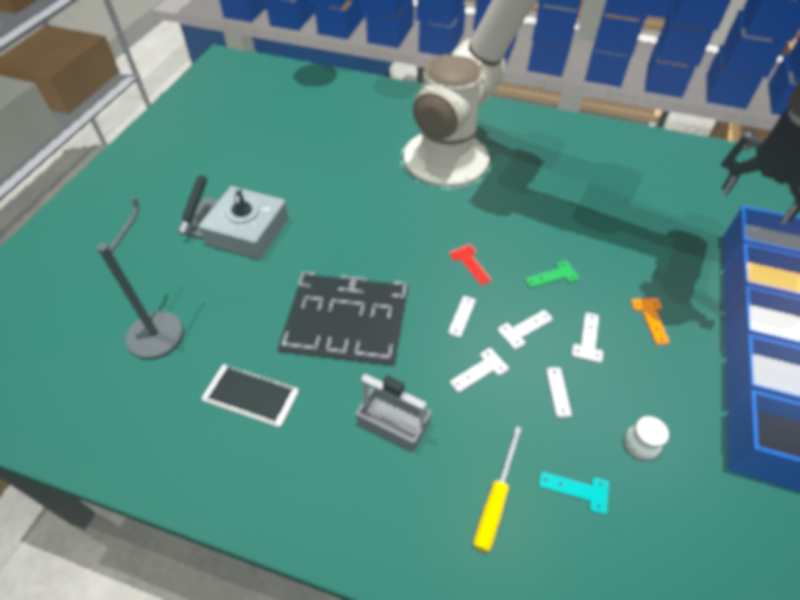

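The white parts in the top view (800-px image) are tees at (322,298), (290,360) and (226,370), and straps at (249,298) and (353,356). The turquoise (230,214), orange (165,412), green (268,442) and red (360,432) tees are look-alikes, so they stay. Next I'll measure everything and crop the station and brackets.

```bash
cat >> h.py <<'E'
def brackets(c,z=0.006):
    im=c["pixels"]; hsv=cv2.cvtColor(im,cv2.COLOR_BGR2HSV)
    m=((hsv[...,2]>165)&(hsv[...,1]<70)).astype(np.uint8)
    out=[]
    for k in cv2.findContours(m,cv2.RETR_EXTERNAL,cv2.CHAIN_APPROX_NONE)[0]:
        if cv2.contourArea(k)<60: continue
        f=np.zeros_like(m); cv2.drawContours(f,[k],-1,1,-1)
        p=np.argwhere(f)[:,::-1]; W=ray(c,p,z)[:,:2]; w=W.mean(0)
        if not(.2<w[0]<.9 and -.4<w[1]<.45): continue
        ev,E=np.linalg.eigh(np.cov((W-w).T)); a=E[:,1]; s=(W-w)@a; t=(W-w)@E[:,0]
        if s.max()+s.min()>0: a=-a; s=-s   # centroid is nearer the head: long side is the tail
        L,B=np.ptp(s),np.ptp(t); tee=B>.035
        o=w-(a*.0085 if tee else 0)
        out.append(dict(px=p.mean(0).round(1),o=o.round(4),ang=round(float(np.arctan2(a[1],a[0])),3),L=round(float(L),3),B=round(float(B),3)))
    return out
E
python3 - <<'E'
from h import *
C={n:np.load(f"pics/{n}0.npy",allow_pickle=True).item() for n in("top","scene")}
for n in C:
    print(n); [print(b) for b in brackets(C[n])]
c=C["top"];im=c["pixels"];hsv=cv2.cvtColor(im,cv2.COLOR_BGR2HSV)
# tray plate
for n in C:
    cc=C[n];V=cv2.cvtColor(cc["pixels"],cv2.COLOR_BGR2HSV)
    m=((V[...,2]<85)&(V[...,1]<80)).astype(np.uint8)
    g=V[...,2]>0
    m=cv2.morphologyEx(m,cv2.MORPH_CLOSE,np.ones((7,7)))
    for k in cv2.findContours(m,cv2.RETR_EXTERNAL,cv2.CHAIN_APPROX_NONE)[0]:
        if cv2.contourArea(k)>2500:
            W=ray(cc,k[:,0],.006)[:,:2]; r=cv2.minAreaRect((W*1000).astype(np.float32)); 
            print(n,"blob",k[:,0].mean(0),[np.round(x,1) for x in r])
a=cv2.resize(im[220:300,365:465],(800,640))[:600,:]
a=cv2.resize(im[225:295,365:465],(600,420),interpolation=cv2.INTER_CUBIC)
b=cv2.resize(im[165:275,85:250],(600,400),interpolation=cv2.INTER_CUBIC)
cv2.imwrite("pics/station.png",a);cv2.imwrite("pics/br.png",b)
cv2.imwrite("pics/both.png",cv2.resize(np.vstack([a,b]),(430,590)))
E
```

```text
top
{'px': array([404. , 258.7]), 'o': array([ 0.3766, -0.3565]), 'ang': 2.816, 'L': 0.164, 'B': 0.164}
{'px': array([143.4, 234.1]), 'o': array([0.4137, 0.3861]), 'ang': 0.027, 'L': 0.101, 'B': 0.052}
{'px': array([184.6, 230. ]), 'o': array([0.4296, 0.2756]), 'ang': -0.678, 'L': 0.104, 'B': 0.054}
{'px': array([225.5, 227.8]), 'o': array([0.4449, 0.1546]), 'ang': 3.082, 'L': 0.094, 'B': 0.026}
{'px': array([158.8, 190.8]), 'o': array([0.547 , 0.3506]), 'ang': -2.789, 'L': 0.093, 'B': 0.026}
{'px': array([205.6, 191.5]), 'o': array([0.555 , 0.2102]), 'ang': 2.494, 'L': 0.104, 'B': 0.053}
{'px': array([245.7, 148.3]), 'o': array([0.6797, 0.103 ]), 'ang': -1.728, 'L': 0.107, 'B': 0.023}
{'px': array([246.2, 135.9]), 'o': array([0.7176, 0.1023]), 'ang': -1.74, 'L': 0.118, 'B': 0.029}
{'px': array([308.9, 139.6]), 'o': array([ 0.7033, -0.088 ]), 'ang': 0.476, 'L': 0.093, 'B': 0.057}
scene
{'px': array([326.4, 290.7]), 'o': array([0.6841, 0.2959]), 'ang': -0.07, 'L': 0.099, 'B': 0.018}
{'px': array([253.7, 265.7]), 'o': array([0.6778, 0.1042]), 'ang': -1.745, 'L': 0.089, 'B': 0.022}
{'px
[... 386 characters left out ...]
79}
{'px': array([307.1, 236.5]), 'o': array([0.5555, 0.2095]), 'ang': 2.491, 'L': 0.109, 'B': 0.06}
{'px': array([376.6, 217.3]), 'o': array([0.4156, 0.3862]), 'ang': 0.028, 'L': 0.111, 'B': 0.059}
{'px': array([334.9, 209.9]), 'o': array([0.4299, 0.2749]), 'ang': -0.665, 'L': 0.109, 'B': 0.06}
{'px': array([295.2, 202. ]), 'o': array([0.4458, 0.1542]), 'ang': -0.059, 'L': 0.1, 'B': 0.031}
{'px': array([154.8, 137. ]), 'o': array([ 0.327 , -0.3588]), 'ang': -0.857, 'L': 0.185, 'B': 0.189}
top blob [297.09774436 205.57894737] [array([515.4, -51.8]), array([183.9, 212.7]), np.float64(10.3)]
scene blob [220.5984252  205.22440945] [array([518.5, -51.4]), array([176.3, 203.4]), np.float64(10.5)]
```

View pics/station.png

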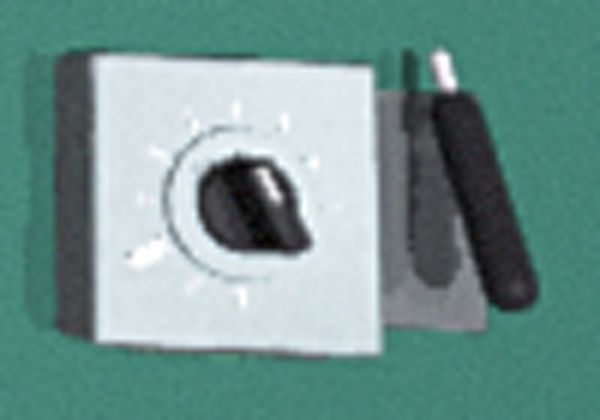

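View pics/br.png

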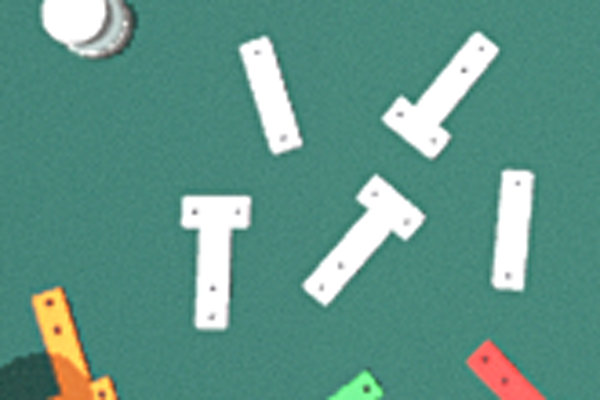

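Both views agree on the five white brackets: tees at px (143,234), (185,230), (206,191) and straps at (226,228), (159,191). They are plain white, so they fit, unlike the coloured ones. In the station crop the standby mark is at lower left (147,250), and the white pointer line is at (265,185).

```bash
cat >> h.py <<'E'
def tri(c1,p1,c2,p2):
    A=[];b=[]
    for c,p in((c1,p1),(c2,p2)):
        e=np.array(c["eye"]);d=ray(c,p,0)[0]-e;d/=np.linalg.norm(d);M=np.eye(3)-np.outer(d,d);A.append(M);b.append(M@e)
    A=np.vstack(A);b=np.hstack(b);x=np.linalg.lstsq(A,b,rcond=None)[0];return x.round(4),round(float(np.linalg.norm(A@x-b)),4)
def go(x,y,z,yaw,sym=True):
    """print tool-axis shift (cm) and turn about tool z to reach TCP x,y,z with tool closing line y at world yaw"""
    s=sense();r=R.from_rotvec(s["ee_rot"]).as_matrix();d=r.T@(np.array([x,y,z])-s["position"])*100
    cur=np.arctan2(r[1,1],r[0,1]); t=-(yaw-cur)
    t=(t+np.pi/2)%np.pi-np.pi/2 if sym else (t+np.pi)%(2*np.pi)-np.pi
    print("t",round(s["time_s"],2),"pos",s["position"].round(4),"yawY",round(float(cur),3),"j6",s["joints"][5].round(2),"-> shift",d.round(2),"turn",round(float(t),3),"gap",round(s["finger_gap"],4),"F",np.round(s["ft_force"],1))
E
python3 - <<'E'
from h import *
C={n:np.load(f"pics/{n}0.npy",allow_pickle=True).item() for n in("top","scene")}
c=C["top"];im=c["pixels"];sc=C["scene"]
f=lambda P:np.array(P,float)/6+[365,225]-.5
S=ray(c,f([(92,55),(375,66),(383,353),(92,343)]),.055)[:,:2]
ctr=S.mean(0);ex=(S[0]+S[1]-S[2]-S[3]);yaw=np.arctan2(ex[1],ex[0]);print("station",ctr,yaw,[np.linalg.norm(S[i]-S[i-1]).round(4) for i in range(4)])
m=ray(c,f([(147,250)]),.055)[0,:2]-ctr;print("mark r",np.linalg.norm(m),"dial ang",(np.arctan2(-m[0],0)*0)+ (np.pi+yaw-np.arctan2(m[1],m[0])))
print("axis z99 px crop",(proj(c,[*ctr,.099])+.5-[365,225])*6)
P=ray(c,f([(258,168),(275,205)]),.099)[:,:2]-ctr;print("pointer",P,[(np.pi+yaw-np.arctan2(*p[::-1]))%(2*np.pi) for p in P],"dir",np.arctan2(*(P[0]-P[1])[::-1]))
g=lambda x,y:np.array((x,y))/1.5625-.3
print("grip",tri(c,g(383,207),sc,g(393,386)))
print("posttop",tri(c,g(700,206),sc,g(103,247)),"hook end",tri(c,g(711,273),sc,g(135,202)))
print("foot",ray(c,g(631,245),.004),ray(sc,g(155,334),.004))
# tray rectified at z=.015, 2.7px/mm
yw=np.deg2rad(10.3);o=np.array([.516,-.0515]);ax=np.array([np.cos(yw),np.sin(yw)]);ay=np.array([-ax[1],ax[0]])
q=[(-100,-115),(-100,115),(100,115),(100,-115)]
src=proj(c,[[*(o+ax*a/1e3+ay*b/1e3),.015] for a,b in q]).astype(np.float32)
s=2.6;dst=np.array([((115-b)*s,(100-a)*s) for a,b in q],np.float32)
w=cv2.warpPerspective(im,cv2.getPerspectiveTransform(src,dst),(int(230*s),int(200*s)),flags=cv2.INTER_CUBIC)
for v in range(-100,101,20):cv2.putText(w,str(v),(0,int((100-v)*s)+4),0,.35,(0,255,255));cv2.putText(w,str(v),(int((115-v)*s)-8,515),0,.35,(0,255,255))
b=cv2.resize(im[120:165,220:275],(600-0,490),interpolation=cv2.INTER_CUBIC)
cv2.imwrite("pics/tray.png",w)
K=cv2.resize(im[110:210,380:480],(500,500),interpolation=cv2.INTER_CUBIC)
cv2.imwrite("pics/ck.png",np.hstack([cv2.resize(b,(300,245)),cv2.resize(K,(245,245)),cv2.resize(sc["pixels"][110:240,50:180],(245,245))]))
E
```

```text
station [ 0.37068498 -0.33200772] -0.027424063220011646 [np.float64(0.1275), np.float64(0.1291), np.float64(0.1271), np.float64(0.1301)]
mark r 0.04613244499686349 dial ang 1.0558833559828273
axis z99 px crop [[279.47168175 206.52699244]]
pointer [[0.01612533 0.00855981]
 [0.00060609 0.00190115]] [np.float64(2.626162086760372), np.float64(1.851988643942928)] dir 0.40530312691340775
grip (array([0.6901, 0.1032, 0.1243]), 0.0006)
posttop (array([ 0.6652, -0.366 ,  0.2377]), 0.0022) hook end (array([ 0.5652, -0.3775,  0.2375]), 0.0004)
foot [[ 0.66666752 -0.36562112  0.004     ]] [[ 0.66322895 -0.36711285  0.004     ]]
```

View pics/tray.png

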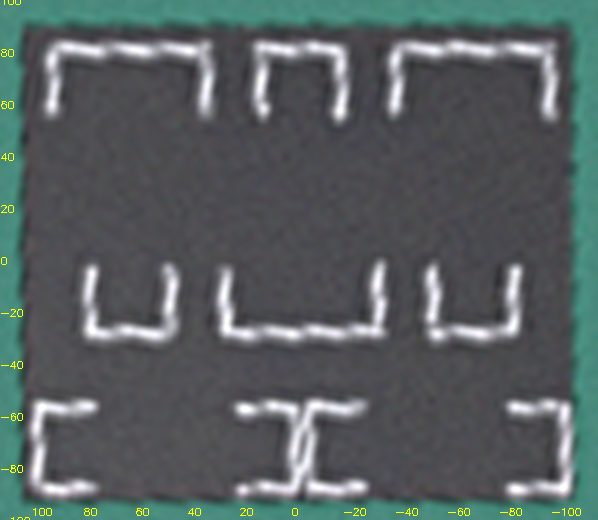

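View pics/ck.png

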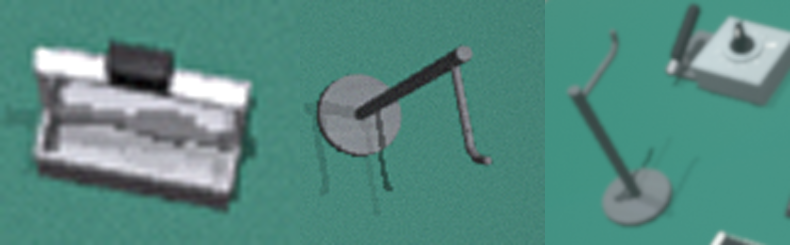

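The hook rod points along world -x: post top at (0.665,-0.366), bent end at (0.565,-0.377). The rectified tray picture puts the T cells at tray x=27, y≈65, -1, -67, and the strap cells at x=-72, y≈51, -53. The pointer is at about 2.66 rad, so the dial must turn about 1.6 rad counter-clockwise.

```bash
cat >> h.py <<'E'
def route(W):
    """W: list of (x,y,z,turn or None->keep). prints successive calls: shift in tool axes at that call's start, turn, rows needed"""
    s=sense();p=s["position"];r=R.from_rotvec(s["ee_rot"]).as_matrix()
    yw=np.arctan2(r[1,1],r[0,1]);print("t",round(s["time_s"],2),"pos",p.round(4),"yawY",round(float(yw),3),"q6",s["joints"][5].round(2),"gap",round(s["finger_gap"],4),"gf",round(s["gripper_force"],1),"F",np.round(s["ft_force"],1))
    for x,y,z,t in W:
        tx=np.array([-np.sin(yw),np.cos(yw)])*-1  # tool x for tool down: y=(c,s), z=-Z, x=y×z
        ty=np.array([np.cos(yw),np.sin(yw)]);d=np.array([x,y,z])-p
        print("  shift %.2f %.2f %.2f turn %.3f"%(d[:2]@tx*100,d[:2]@ty*100,-d[2]*100,t),"rows",int(np.ceil(max(np.linalg.norm(d)/.0417,abs(t)/.125))))
        p=np.array([x,y,z]);yw-=t
def turns(x,y,yaw):
    """possible tool-z turns to bring the closing line to world yaw at x,y, with the resulting joint 6"""
    s=sense();r=R.from_rotvec(s["ee_rot"]).as_matrix();yw=np.arctan2(r[1,1],r[0,1])
    dq1=np.arctan2(y,x)-s["joints"][0]
    return [(round(float(t),3),round(float(q),2)) for k in range(-3,4) for t in [-(yaw-yw)+k*np.pi] for q in [s["joints"][5]+t+dq1] if abs(q)<3]
E
python3 - <<'E'
from h import *
s=sense();r=R.from_rotvec(s["ee_rot"]).as_matrix();print(r.round(2))
print(turns(.371,-.332,2.02))
route([(.45,.4,.242,.6),(.5,.2,.242,.6),(.47,.0,.242,.6),(.42,-.18,.242,.45),(.371,-.332,.2,0),(.371,-.332,.084,0)])
E
```

```text
[[ 0.9  -0.43 -0.  ]
 [-0.43 -0.9  -0.  ]
 [ 0.    0.   -1.  ]]
[(2.252, -0.13)]
t 0.1 pos [0.2659 0.5651 0.2413] yawY -2.011 q6 -0.26 gap 0.0852 gf 0.0 F [ 0.1 -0.7 -0.3]
  shift -23.69 7.09 -0.07 turn 0.600 rows 6
  shift -19.78 5.81 -0.00 turn 0.600 rows 5
  shift -20.16 1.61 -0.00 turn 0.600 rows 5
  shift -17.22 -7.24 -0.00 turn 0.450 rows 5
  shift -11.04 -11.54 4.20 turn 0.000 rows 4
  shift 0.00 0.00 11.60 turn 0.000 rows 3
```

```bash
sed -i 's/np.cos(yw)\])\*-1 .*/np.cos(yw)])/' h.py
python3 - <<'E'
from h import *
route([(.43,.43,.242,.5),(.5,.25,.242,.6),(.48,.06,.242,.6),(.43,-.12,.242,.55),(.371,-.332,.2,0),(.371,-.332,.084,0)])
E
```

```text
t 0.1 pos [0.2659 0.5651 0.2413] yawY -2.011 q6 -0.26 gap 0.0852 gf 0.0 F [ 0.1 -0.7 -0.3]
  shift 20.60 5.23 -0.07 turn 0.500 rows 6
  shift 18.66 4.96 -0.00 turn 0.600 rows 5
  shift 18.93 2.58 -0.00 turn 0.600 rows 5
  shift 17.86 -5.49 -0.00 turn 0.550 rows 5
  shift 14.56 -16.50 4.20 turn 0.000 rows 6
  shift 0.00 0.00 11.60 turn 0.000 rows 3
```

Call:
{"name": "play_rows", "arguments": {"plan": "19 5 0 0.5;19 5 0 0.5;19 5 0 0.5;19 5 0 0.5;19 5 0 0.5", "jaw": 0.45}}

```text
time_s: 0.52
position: [0.4183, 0.437, 0.2419]
ee_rot: [2.796, -1.43, 0.0]
ft_force: [-0.2, -0.4, -0.2]
finger_gap: 0.0385
gripper_force: 0.0
```

Call:
{"name": "play_rows", "arguments": {"plan": "18.5 5 0 0.6;18.5 5 0 0.6;18.5 5 0 0.6;18.5 5 0 0.6;18.5 5 0 0.6"}}

```text
time_s: 0.93
position: [0.4857, 0.257, 0.242]
ee_rot: [2.246, -2.195, -0.0]
ft_force: [0.3, 0.1, -0.3]
finger_gap: 0.0386
gripper_force: 0.0
```

Call:
{"name": "play_rows", "arguments": {"plan": "18.9 2.6 0 0.6;18.9 2.6 0 0.6;18.9 2.6 0 0.6;18.9 2.6 0 0.6;18.9 2.6 0 0.6"}}

```text
time_s: 1.35
position: [0.4637, 0.0675, 0.242]
ee_rot: [1.497, -2.76, -0.0]
ft_force: [1.0, 0.5, 0.1]
finger_gap: 0.0386
gripper_force: 0.0
```

Call:
{"name": "play_rows", "arguments": {"plan": "17.8 -5.5 0 0.55;17.8 -5.5 0 0.55;17.8 -5.5 0 0.55;17.8 -5.5 0 0.55;17.8 -5.5 0 0.55"}}

```text
time_s: 1.77
position: [0.4136, -0.1116, 0.2421]
ee_rot: [0.692, -3.063, -0.0]
ft_force: [0.3, 0.6, -0.3]
finger_gap: 0.0387
gripper_force: 0.0
```

Run:
```python
from h import *
print(turns(.371,-.332,2.02))
route([(.371,-.332,.2,0),(.371,-.332,.084,0)])
c=read_camera("top");a=c["pixels"][215:305,360:460];cv2.imwrite("pics/st2.png",cv2.resize(a,(600,540),interpolation=cv2.INTER_CUBIC))
[print(b) for b in brackets(c) if b["L"]<.106]
```

```text
[(-0.005, -2.1), (3.137, 1.04)]
t 1.77 pos [ 0.4136 -0.1116  0.2421] yawY 2.015 q6 -1.25 gap 0.0387 gf 0.0 F [ 0.3  0.6 -0.3]
  shift 13.31 -18.07 4.21 turn 0.000 rows 6
  shift 0.00 0.00 11.60 turn 0.000 rows 3
{'px': array([143.4, 233.5]), 'o': array([0.4154, 0.3863]), 'ang': 0.03, 'L': 0.099, 'B': 0.051}
{'px': array([184.7, 229.9]), 'o': array([0.4297, 0.2754]), 'ang': -0.679, 'L': 0.102, 'B': 0.052}
{'px': array([225.2, 225.4]), 'o': array([0.4517, 0.1555]), 'ang': -0.133, 'L': 0.091, 'B': 0.025}
{'px': array([158.9, 190.8]), 'o': array([0.5472, 0.3502]), 'ang': -2.789, 'L': 0.092, 'B': 0.024}
{'px': array([205.8, 191.5]), 'o': array([0.5548, 0.2099]), 'ang': 2.498, 'L': 0.102, 'B': 0.052}
```

Run:
```python
from h import *
print(sense()["joints"].round(3))
```

```text
[ 0.116  0.043 -0.441  0.    -1.089 -1.245]
```

View pics/st2.png

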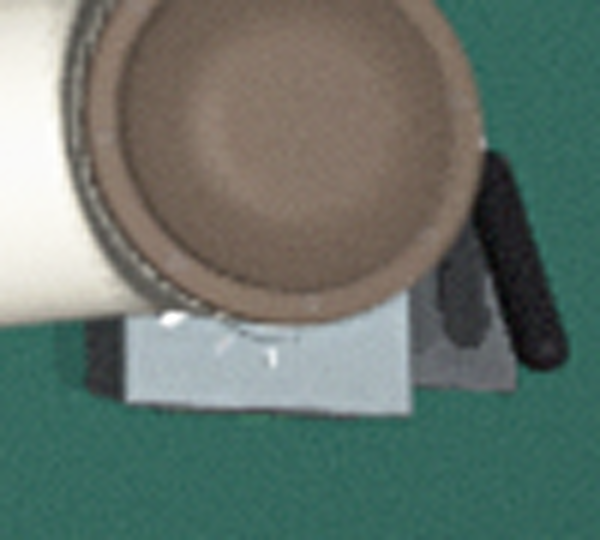

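```bash
cat >> h.py <<'E'
def turns(x,y,yaw):
    s=sense();r=R.from_rotvec(s["ee_rot"]).as_matrix();yw=np.arctan2(r[1,1],r[0,1])
    dq1=np.arctan2(y,x)+np.arcsin(.16/np.hypot(x,y))-s["joints"][0]
    return [(round(float(t),3),round(float(q),2)) for k in range(-3,4) for t in [-(yaw-yw)+k*np.pi] for q in [s["joints"][5]-t-dq1] if abs(q)<3]
E
python3 -c "
from h import *
print(turns(.371,-.332,2.02))"
```

```text
[(-3.148, 2.42), (-0.007, -0.72)]
```

Call:
{"name": "play_rows", "arguments": {"plan": "13.3 -18.1 3 0;13.3 -18.1 3 0;13.3 -18.1 3 0;13.3 -18.1 3 0;13.3 -18.1 3 0"}}

```text
time_s: 2.23
position: [0.3776, -0.3135, 0.2144]
ee_rot: [-0.705, 3.062, 0.0]
ft_force: [1.1, 0.4, 0.6]
finger_gap: 0.0382
gripper_force: 0.0
```

Run:
```python
from h import *
route([(.371,-.332,.084,0)])
c=read_camera("scene");a=c["pixels"][90:190,100:220];cv2.imwrite("pics/st3.png",cv2.resize(a,(720,600),interpolation=cv2.INTER_CUBIC))
```

```text
t 2.23 pos [ 0.3776 -0.3135  0.2144] yawY 2.023 q6 -0.76 gap 0.0382 gf 0.0 F [1.1 0.4 0.6]
  shift 1.40 -1.38 13.04 turn 0.000 rows 4
```

View pics/st3.png

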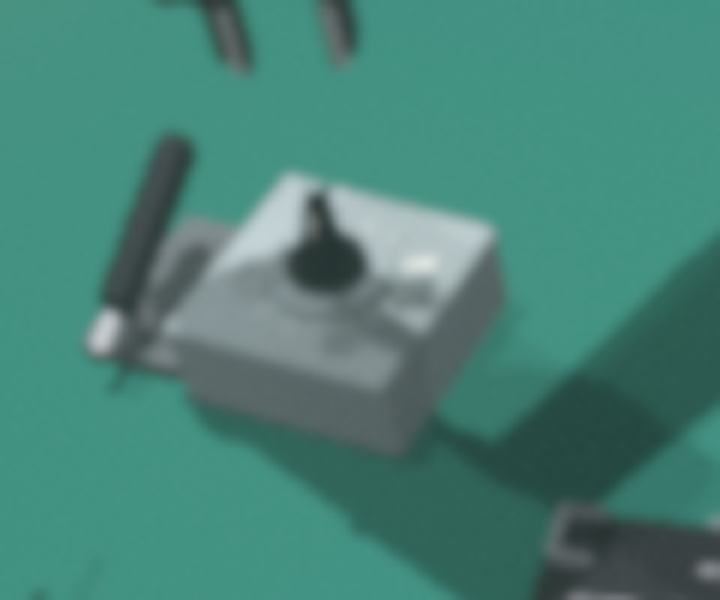

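The scene crop shows the bar nearly end-on towards the camera, at (318,215), which fits the measured angle. I'll go down to grip it.

Call:
{"name": "play_rows", "arguments": {"plan": "0.5 -0.5 1 0;1 -1 4 0;1 -1 5 0;1 -1 5 0;1 -1 5 0"}}

```text
time_s: 2.7
position: [0.3737, -0.3246, 0.1641]
ee_rot: [0.705, -3.06, -0.001]
ft_force: [-0.3, -0.5, 0.7]
finger_gap: 0.039
gripper_force: 0.0
```

Run:
```python
from h import *
route([(.371,-.332,.084,0)])
```

```text
t 2.7 pos [ 0.3737 -0.3246  0.1641] yawY 2.024 q6 -0.73 gap 0.039 gf 0.0 F [-0.3 -0.5  0.7]
  shift 0.57 -0.55 8.01 turn 0.000 rows 2
```

Call:
{"name": "play_rows", "arguments": {"plan": "0.6 -0.5 3 0;0.6 -0.5 6 0;0.6 -0.5 8 0;0.6 -0.5 8 0"}}

```text
time_s: 3.03
position: [0.3691, -0.3307, 0.0822]
ee_rot: [0.704, -3.057, -0.007]
ft_force: [-0.1, 1.7, 0.3]
finger_gap: 0.0385
gripper_force: 0.0
```

Call:
{"name": "play_rows", "arguments": {"plan": "0 0 0 0;0 0 0 0;0 0 0 0;0 0 0 0;0 0 0 0", "jaw": 0, "grip_force": 40}}

```text
time_s: 3.45
position: [0.3714, -0.3316, 0.0867]
ee_rot: [-0.704, 3.059, -0.001]
ft_force: [0.4, 4.6, 0.9]
finger_gap: 0.0131
gripper_force: 39.9
```

Call:
{"name": "play_rows", "arguments": {"plan": "0 0 0 -0.11;0 0 0 -0.22;0 0 0 -0.33;0 0 0 -0.44;0 0 0 -0.55"}}

```text
time_s: 3.87
position: [0.3712, -0.3314, 0.0867]
ee_rot: [-1.515, 2.75, -0.001]
ft_force: [0.1, 6.9, 1.7]
finger_gap: 0.0131
gripper_force: 40.0
```

Call:
{"name": "play_rows", "arguments": {"plan": "0 0 0 -0.11;0 0 0 -0.22;0 0 0 -0.33;0 0 0 -0.44;0 0 0 -0.55"}}

```text
time_s: 4.28
position: [0.3709, -0.3312, 0.0867]
ee_rot: [-2.205, 2.235, -0.001]
ft_force: [0.1, 5.9, 2.8]
finger_gap: 0.0131
gripper_force: 40.1
```

Call:
{"name": "play_rows", "arguments": {"plan": "0 0 0 -0.11;0 0 0 -0.22;0 0 0 -0.33;0 0 0 -0.44;0 0 0 -0.51"}}

```text
time_s: 4.7
position: [0.3707, -0.3313, 0.0867]
ee_rot: [-2.697, 1.608, -0.001]
ft_force: [-0.8, 6.2, 2.9]
finger_gap: 0.0129
gripper_force: 40.1
```

Call:
{"name": "play_rows", "arguments": {"plan": "0 0 0 0;0 0 0 0;0 0 0 0"}}

```text
time_s: 4.95
position: [0.3707, -0.3313, 0.0867]
ee_rot: [-2.694, 1.614, -0.001]
ft_force: [-1.0, 6.7, 2.7]
finger_gap: 0.013
gripper_force: 40.1
```

Call:
{"name": "play_rows", "arguments": {"plan": "0 0 0 0;0 0 0 0;0 0 0 0;0 0 -3 0;0 0 -6 0", "jaw": 0.45}}

```text
time_s: 5.37
position: [0.3698, -0.3321, 0.1447]
ee_rot: [2.694, -1.615, -0.005]
ft_force: [0.6, -0.2, 1.0]
finger_gap: 0.0382
gripper_force: 0.0
```

Run:
```python
from h import *
print(sense()["joints"].round(2))
route([(.42,-.16,.242,0)])
```

```text
[-0.4   0.27 -0.44  0.   -0.87  0.9 ]
t 5.37 pos [ 0.3698 -0.3321  0.1447] yawY -2.651 q6 0.9 gap 0.0382 gf 0.0 F [ 0.6 -0.2  1. ]
  shift -12.81 -12.55 -9.73 turn 0.000 rows 5
```

Call:
{"name": "play_rows", "arguments": {"plan": "0 0 -5 0;-6 -6 -10 0;-12.8 -12.5 -10 0;-12.8 -12.5 -10 0;-12.8 -12.5 -10 0"}}

```text
time_s: 5.78
position: [0.4144, -0.1815, 0.2409]
ee_rot: [-2.692, 1.616, -0.004]
ft_force: [0.5, -0.4, 0.2]
finger_gap: 0.0385
gripper_force: 0.0
```

Call:
{"name": "play_rows", "arguments": {"plan": "-16 -11 0 0;-16 -11 0 0;-16 -11 0 0;-16 -11 0 0;-16 -11 0 0"}}

```text
time_s: 6.2
position: [0.4361, 0.0132, 0.2402]
ee_rot: [-2.695, 1.611, -0.003]
ft_force: [-0.2, -0.6, -0.1]
finger_gap: 0.0386
gripper_force: 0.0
```

Call:
{"name": "play_rows", "arguments": {"plan": "-12 -8 0 0;-12 -8 0 0;-12 -8 0 0;-12 -8 0 0;-12 -8 0 0"}}

```text
time_s: 6.62
position: [0.4506, 0.1576, 0.2397]
ee_rot: [-2.697, 1.608, -0.002]
ft_force: [-0.0, -0.1, -0.1]
finger_gap: 0.0381
gripper_force: 0.0
```

Run:
```python
from h import *
c=read_camera("top");np.save("pics/top1.npy",c,allow_pickle=True);a=c["pixels"][225:295,365:465];a=cv2.resize(a,(600,420),interpolation=cv2.INTER_CUBIC)
b=cv2.resize(c["pixels"],None,fx=.78,fy=.78);b=cv2.copyMakeBorder(b,0,0,0,max(0,600-b.shape[1]),0)[:180]*0
cv2.imwrite("pics/st4.png",a)
[print(b) for b in brackets(c) if b["L"]<.106]
[print(b) for b in brackets(read_camera("scene")) if b["L"]<.12]
print(turns(.547,.35,2.789-np.pi/2),turns(.4517,.155,-.13+np.pi/2),turns(.555,.21,2.494+np.pi/2),turns(.43,.275,-.678+np.pi/2),turns(.415,.386,.03+np.pi/2))
route([(.42,-.16,.242,0)])
```

```text
{'px': array([156.6, 185. ]), 'o': array([0.5637, 0.3578]), 'ang': 0.215, 'L': 0.07, 'B': 0.026}
{'px': array([326.5, 290.3]), 'o': array([0.6831, 0.2959]), 'ang': -0.07, 'L': 0.098, 'B': 0.011}
{'px': array([253.4, 265.1]), 'o': array([0.6767, 0.103 ]), 'ang': -1.729, 'L': 0.086, 'B': 0.022}
{'px': array([264.6, 255.8]), 'o': array([0.6418, 0.1225]), 'ang': 1.388, 'L': 0.043, 'B': 0.016}
{'px': array([237.8, 243.3]), 'o': array([0.6292, 0.0427]), 'ang': 1.364, 'L': 0.041, 'B': 0.017}
{'px': array([357.4, 250.2]), 'o': array([0.547 , 0.3508]), 'ang': 0.353, 'L': 0.097, 'B': 0.031}
{'px': array([306.8, 236.4]), 'o': array([0.5555, 0.2086]), 'ang': 2.504, 'L': 0.108, 'B': 0.058}
{'px': array([376.7, 217.7]), 'o': array([0.4168, 0.3866]), 'ang': 0.026, 'L': 0.108, 'B': 0.057}
{'px': array([335.1, 209.6]), 'o': array([0.4289, 0.2753]), 'ang': -0.667, 'L': 0.107, 'B': 0.055}
{'px': array([294.4, 203.6]), 'o': array([0.4522, 0.1533]), 'ang': -0.054, 'L': 0.085, 'B': 0.019}
[(-0.726, 0.4), (2.416, -2.74)] [(-0.948, 0.77), (2.193, -2.37)] [(-0.431, 0.29), (2.711, -2.85)] [(-0.4, 0.0)] [(-1.108, 0.57), (2.033, -2.58)]
t 6.72 pos [0.4496 0.1544 0.2394] yawY -2.649 q6 -0.18 gap 0.0381 gf 0.0 F [ 0.4 -0.9 -0. ]
  shift 26.31 17.48 -0.26 turn 0.000 rows 8
```

View pics/st4.png

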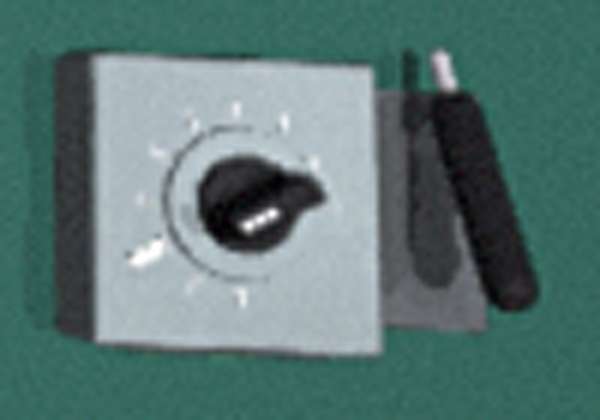

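The pointer line, (243,227) to (277,210), now has the same slope as the mark (147,250), so the dial is at standby. First I'll take tee C (px 206,191) to the middle cell, gripping across its stem.

```bash
cat >> h.py <<'E'
T=np.array([.5162,-.0525]);TY=.18;AX=np.array([np.cos(TY),np.sin(TY)]);AY=np.array([-AX[1],AX[0]])
CELL={k:T+AX*a/1e3+AY*b/1e3 for k,(a,b) in dict(t0=(27,66),t1=(27,0),t2=(27,-66),s0=(-72,51.7),s1=(-72,-51.7)).items()}
HEAD=dict(t0=TY,t1=TY+np.pi,t2=TY,s0=TY+np.pi/2,s1=TY+np.pi/2)
def pick(o,ang,off=.004,zg=.0125,hi=.09):
    p=np.array(o)+off*np.array([np.cos(ang),np.sin(ang)])
    t=min((t for t in turns(*p,ang+np.pi/2) if abs(t[1])<2.3),key=lambda t:abs(t[0]));print("turn options",t)
    route([(*p,hi,t[0]),(*p,zg,0)])
def place(k,ang0,off=.004,zg=.0125,hi=.09,strap=False):
    """ang0: world angle of part now in hand when picked at; rotate to the cell's heading"""
    h=HEAD[k];d=(h-ang0+np.pi)%(2*np.pi)-np.pi
    if strap: d=(d+np.pi/2)%np.pi-np.pi/2
    p=CELL[k]+off*np.array([np.cos(ang0+d),np.sin(ang0+d)])
    q1=np.arctan2(p[1],p[0])+np.arcsin(.16/np.hypot(*p));s=sense();print("q6 end",s["joints"][5]+d-(q1-s["joints"][0]),"d",d)
    x=s["position"];route([(*x[:2],hi,0),(*p,hi,-d),(*p,.006+zg+.012,0),(*p,.006+zg+.001,0)])
E
python3 - <<'E'
from h import *
print(tcp_to_tips if not callable(tcp_to_tips) else [tcp_to_tips(),])
pick((.5552,.2098),2.495)
E
```

```text
0.011
turn options (-0.432, 0.28)
t 6.72 pos [0.4496 0.1544 0.2394] yawY -2.649 q6 -0.18 gap 0.0381 gf 0.0 F [ 0.4 -0.9 -0. ]
  shift -0.25 -11.75 14.94 turn -0.432 rows 5
  shift 0.00 0.00 7.75 turn 0.000 rows 2
```

Call:
{"name": "play_rows", "arguments": {"plan": "-0.2 -11.7 14.5 -0.43;-0.2 -11.7 14.5 -0.43;-0.2 -11.7 14.5 -0.43;-0.2 -11.7 14.5 -0.43;-0.2 -11.7 14.5 -0.43", "jaw": 0.5}}

```text
time_s: 7.13
position: [0.5526, 0.2093, 0.0901]
ee_rot: [2.974, -1.002, -0.004]
ft_force: [-0.3, 0.0, 0.8]
finger_gap: 0.0431
gripper_force: 0.0
```

Call:
{"name": "play_rows", "arguments": {"plan": "0 0 0 0;0 0 0 0;0 0 0 0"}}

```text
time_s: 7.38
position: [0.552, 0.2098, 0.0955]
ee_rot: [-2.976, 1.004, -0.001]
ft_force: [-0.0, 0.3, 0.1]
finger_gap: 0.043
gripper_force: 0.0
```

Run:
```python
from h import *
pick((.5552,.2098),2.495)
```

```text
turn options (-0.004, 0.28)
t 7.38 pos [0.552  0.2098 0.0955] yawY -2.222 q6 0.28 gap 0.043 gf 0.0 F [-0.   0.3  0.1]
  shift -0.15 -0.19 0.55 turn -0.004 rows 1
  shift 0.00 0.00 7.75 turn 0.000 rows 2
```

Call:
{"name": "play_rows", "arguments": {"plan": "-0.15 -0.2 2.5 0;-0.15 -0.2 5 0;-0.15 -0.2 7.5 0;-0.15 -0.2 8.2 0;-0.15 -0.2 8.2 0"}}

```text
time_s: 7.8
position: [0.5509, 0.2123, 0.0122]
ee_rot: [2.976, -1.003, -0.002]
ft_force: [0.1, 0.1, 0.2]
finger_gap: 0.0426
gripper_force: 0.0
```

Call:
{"name": "play_rows", "arguments": {"plan": "0 0 0 0;0 0 0 0;0 0 0 0;0 0 0 0;0 0 0 0", "jaw": 0, "grip_force": 50}}

```text
time_s: 8.22
position: [0.5531, 0.2139, 0.0148]
ee_rot: [-2.975, 1.001, -0.004]
ft_force: [-1.0, -0.8, 6.7]
finger_gap: 0.0193
gripper_force: 49.0
```

Call:
{"name": "play_rows", "arguments": {"plan": "0 0 -1 0;0 0 -3 0;0 0 -6 0;0 0 -8 0;0 0 -8 0"}}

```text
time_s: 8.63
position: [0.5548, 0.215, 0.0984]
ee_rot: [-2.97, 0.998, -0.012]
ft_force: [0.7, 0.9, 0.1]
finger_gap: 0.0193
gripper_force: 48.9
```

Run:
```python
from h import *
place("t1",2.495)
```

```text
q6 end 1.5369188592725194 d 0.8265926535897932
t 8.63 pos [0.5548 0.215  0.0984] yawY -2.219 q6 0.28 gap 0.0193 gf 48.9 F [0.7 0.9 0.1]
  shift 0.00 0.00 0.84 turn 0.000 rows 1
  shift 14.64 21.96 -0.00 turn -0.827 rows 7
  shift 0.00 0.00 5.95 turn 0.000 rows 2
  shift 0.00 0.00 1.10 turn 0.000 rows 1
```

Call:
{"name": "play_rows", "arguments": {"plan": "7 11 0.5 -0.4;14.6 22 0.8 -0.8;14.6 22 0.8 -0.83;14.6 22 0.8 -0.83;14.6 22 0.8 -0.83"}}

```text
time_s: 9.05
position: [0.5384, 0.0123, 0.0864]
ee_rot: [-3.141, 0.07, -0.0]
ft_force: [0.9, 0.4, 0.5]
finger_gap: 0.019
gripper_force: 49.0
```

Call:
{"name": "play_rows", "arguments": {"plan": "0 0 0 0;0 0 0 0;0 0 0 0"}}

```text
time_s: 9.3
position: [0.5393, 0.0139, 0.0864]
ee_rot: [-3.14, 0.081, -0.001]
ft_force: [0.5, 0.3, -0.3]
finger_gap: 0.0189
gripper_force: 49.0
```

Run:
```python
from h import *
route([(*(CELL["t1"]+.004*np.array([np.cos(TY+np.pi),np.sin(TY+np.pi)])),.09,0)])
print(sense()["ee_rot"])
for n in("top","scene"):
  c=read_camera(n);np.save(f"pics/{n}2.npy",c,allow_pickle=True)
  print(n);[print(b) for b in brackets(c,.09) if b["L"]<.12]
u,v=proj(c,[.545,-.045,.08])[0].astype(int);print(u,v)
cv2.imwrite("pics/g2.png",cv2.resize(c["pixels"][v-70:v+50,u-80:u+80],(800,600),interpolation=cv2.INTER_CUBIC))
```

```text
t 9.3 pos [0.5393 0.0139 0.0864] yawY -1.623 q6 1.19 gap 0.0189 gf 49.0 F [ 0.5  0.3 -0.3]
  shift 0.27 6.22 -0.36 turn 0.000 rows 2
[-3.14015726e+00  8.13419536e-02 -1.31604395e-03]
top
{'px': array([143.4, 233.8]), 'o': array([0.4123, 0.3605]), 'ang': 0.031, 'L': 0.093, 'B': 0.047}
{'px': array([277.8, 206.1]), 'o': array([0.5007, 0.0123]), 'ang': -1.503, 'L': 0.051, 'B': 0.028}
{'px': array([158.8, 190.7]), 'o': array([0.5348, 0.3279]), 'ang': 0.359, 'L': 0.085, 'B': 0.023}
{'px': array([246.2, 149.5]), 'o': array([0.6526, 0.0994]), 'ang': -1.712, 'L': 0.088, 'B': 0.013}
{'px': array([246.3, 135.9]), 'o': array([0.6908, 0.1003]), 'ang': -1.737, 'L': 0.108, 'B': 0.026}
scene
{'px': array([326.4, 290.3]), 'o': array([0.722 , 0.2904]), 'ang': -0.067, 'L': 0.088, 'B': 0.008}
{'px': array([253.9, 265. ]), 'o': array([0.7155, 0.1177]), 'ang': -1.708, 'L': 0.071, 'B': 0.014}
{'px': array([264.4, 256. ]), 'o': array([0.6854, 0.1339]), 'ang': 1.409, 'L': 0.038, 'B': 0.013}
{'px': array([357.4, 250.3]), 'o': array([0.5998, 0.3401]), 'ang': 0.348, 'L': 0.087, 'B': 0.026}
{'px': array([376.7, 217.2]), 'o': array([0.4797, 0.3721]), 'ang': 0.024, 'L': 0.098, 'B': 0.05}
{'px': array([335.4, 209.5]), 'o': array([0.4918, 0.2731]), 'ang': -0.677, 'L': 0.096, 'B': 0.049}
{'px': array([296.8, 198.1]), 'o': array([0.4944, 0.1634]), 'ang': 3.108, 'L': 0.066, 'B': 0.025}
217 194
```

View pics/g2.png

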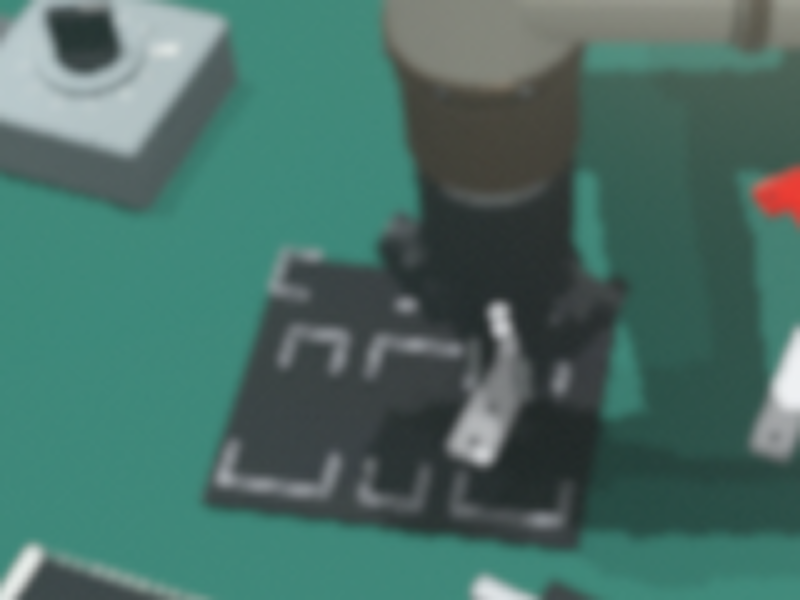

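Run:
```python
from h import *
c=np.load("pics/top2.npy",allow_pickle=True).item();s=np.load("pics/scene2.npy",allow_pickle=True).item()
a=cv2.resize(c["pixels"][185:225,260:310],(400,320),interpolation=cv2.INTER_CUBIC)
b=cv2.resize(s["pixels"][180:220,210:260],(400,320),interpolation=cv2.INTER_CUBIC)
cv2.imwrite("pics/g3.png",np.hstack([a,b]))
```

```text
(no output)
```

View pics/g3.png

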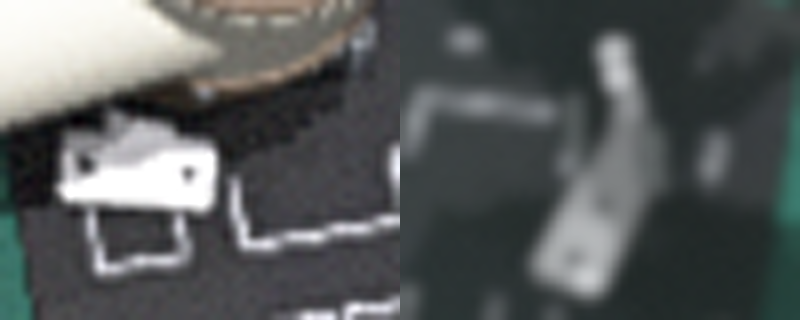

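Run:
```python
from h import *
c=np.load("pics/top2.npy",allow_pickle=True).item();s=np.load("pics/scene2.npy",allow_pickle=True).item()
for z in(.074,.079):
    H=ray(c,np.array([(60,203),(213,212)])/8+[259.5,184.5],z)[:,:2]
    E=ray(s,np.array([(135,268),(200,295)])/8+[209.5,179.5],z)[:,:2]
    h=H.mean(0);e=E.mean(0);d=h-e;print(z,H.round(4),E.round(4),"len",np.linalg.norm(d),"ang",np.arctan2(*d[::-1]),"edge ang",np.arctan2(*(H[1]-H[0])[::-1]),"mid",(h+e)/2)
```

```text
0.074 [[ 0.4917  0.0399]
 [ 0.4898 -0.0115]] [[ 0.5892 -0.0012]
 [ 0.5924  0.0227]] len 0.10010715752073802 ang 3.107027339144887 edge ang -1.607679143953214 mid [0.54079789 0.01248857]
0.079 [[ 0.4912  0.0401]
 [ 0.4893 -0.011 ]] [[5.923e-01 3.000e-04]
 [5.955e-01 2.410e-02]] len 0.10368499655387532 ang 3.1190647235156552 edge ang -1.6076791439532137 mid [0.54210266 0.01339942]
```

Run:
```python
from h import *
route([(.5442,-.0470,.06,-.22),(.5442,-.047,.033,0),(.5442,-.047,.0218,0)])
```

```text
t 9.4 pos [0.5395 0.0149 0.0863] yawY -1.62 q6 1.19 gap 0.0192 gf 49.0 F [-0.1  0.5 -0.8]
  shift 0.78 6.16 2.63 turn -0.220 rows 2
  shift 0.00 0.00 2.70 turn 0.000 rows 1
  shift 0.00 0.00 1.12 turn 0.000 rows 1
```

Call:
{"name": "play_rows", "arguments": {"plan": "0 0 0 0"}}

```text
time_s: 9.48
position: [0.5394, 0.0152, 0.0862]
ee_rot: [-3.14, 0.077, -0.001]
ft_force: [0.4, -0.4, -0.5]
finger_gap: 0.019
gripper_force: 49.0
```

Call:
{"name": "play_rows", "arguments": {"plan": "0.4 3 2 -0.1;0.8 6.2 2.6 -0.22;0.8 6.2 2.6 -0.22;0.8 6.2 2.6 -0.22;0.8 6.2 2.6 -0.22"}}

```text
time_s: 9.9
position: [0.5443, -0.0477, 0.0601]
ee_rot: [-3.13, -0.266, -0.001]
ft_force: [0.4, -0.0, -0.2]
finger_gap: 0.0193
gripper_force: 49.1
```

Run:
```python
from h import *
for i in range(4):
    route([(.5442,-.047,.0218,0)]); c=read_camera("top" if i==0 else "scene")
    if i<1:np.save("pics/tk.npy",c,allow_pickle=True)
s=c;np.save("pics/sk.npy",s,allow_pickle=True)
c=np.load("pics/tk.npy",allow_pickle=True).item()
def crop(c,P):
    u,v=proj(c,P)[0].astype(int);print(u,v);return cv2.resize(c["pixels"][v-25:v+25,u-25:u+25],(400,400),interpolation=cv2.INTER_CUBIC)
cv2.imwrite("pics/g4.png",np.hstack([crop(c,[.51,-.047,.045]),crop(s,[.575,-.047,.045])]))
```

```text
t 9.9 pos [ 0.5443 -0.0477  0.0601] yawY -1.401 q6 1.53 gap 0.0193 gf 49.1 F [ 0.4 -0.  -0.2]
  shift -0.00 -0.07 3.83 turn 0.000 rows 1
t 9.95 pos [ 0.5445 -0.0474  0.0603] yawY -1.4 q6 1.53 gap 0.0188 gf 49.1 F [ 0.6 -0.1 -0.1]
  shift -0.02 -0.04 3.85 turn 0.000 rows 1
t 10.0 pos [ 0.5444 -0.0473  0.0604] yawY -1.4 q6 1.53 gap 0.0187 gf 49.1 F [-0.2  0.2 -0.1]
  shift -0.02 -0.03 3.86 turn 0.000 rows 1
t 10.05 pos [ 0.5444 -0.0473  0.0605] yawY -1.4 q6 1.53 gap 0.0189 gf 49.1 F [-0.3 -0.1  0. ]
  shift -0.01 -0.03 3.87 turn 0.000 rows 1
297 205
213 210
```

View pics/g4.png

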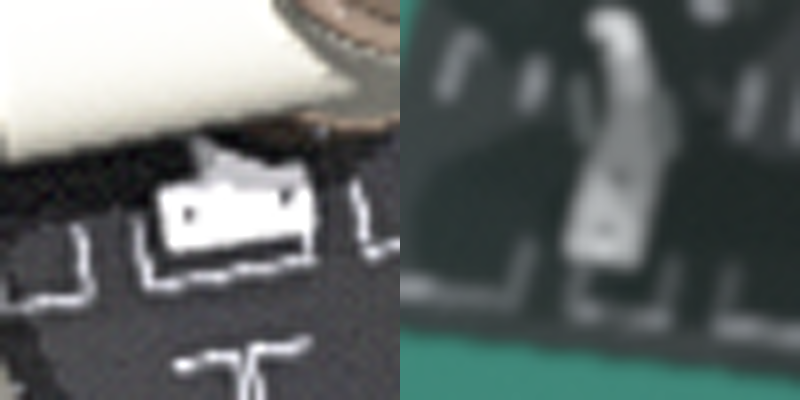

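Run:
```python
from h import *
c=np.load("pics/tk.npy",allow_pickle=True).item();s=np.load("pics/sk.npy",allow_pickle=True).item()
z=.0516
H=ray(c,np.array([(166,252),(313,235)])/8+[271.5,179.5],z)[:,:2];E=ray(s,np.array([(163,258),(240,268)])/8+[187.5,184.5],z)[:,:2]
h=H.mean(0);e=E.mean(0);d=h-e;print(H,E,"len",np.linalg.norm(d),"ang",np.arctan2(*d[::-1])%6.283,"mid",(h+e)/2,"h",h,"cell",CELL["t1"],CELL["t1"]-.05*AX,"head via h:",h+.05*AX)
Rb=ray(c,np.array([(150,285),(311,260)])/8+[271.5,179.5],.015)[:,:2];print("rib far mid",Rb.mean(0),"expect rib centre",CELL["t1"]-.054*AX)
```

```text
[[ 0.4924189  -0.03050967]
 [ 0.49940649 -0.08113512]] [[ 0.60245316 -0.05070587]
 [ 0.59794961 -0.02473875]] len 0.10584773878063435 ang 3.3132530759301293 mid [ 0.54805704 -0.04677235] h [ 0.4959127 -0.0558224] cell [ 0.54276378 -0.0476662 ] [ 0.4935716  -0.05661768] head via h: [ 0.54510488 -0.04687092]
rib far mid [ 0.48924456 -0.0577913 ] expect rib centre [ 0.48963622 -0.0573338 ]
```

Call:
{"name": "play_rows", "arguments": {"plan": "-0.2 0.05 1.5 0;-0.2 0.05 2.7 0;-0.2 0.05 2.7 0;-0.2 0.05 3.2 0;-0.2 0.05 3.6 0"}}

```text
time_s: 10.52
position: [0.5426, -0.0487, 0.0245]
ee_rot: [-3.13, -0.268, -0.002]
ft_force: [-1.3, 1.0, 0.8]
finger_gap: 0.0193
gripper_force: 49.3
```

Call:
{"name": "play_rows", "arguments": {"plan": "0 0 0.1 0;0 0 0.2 0;0 0 0.2 0"}}

```text
time_s: 10.77
position: [0.5425, -0.0488, 0.0223]
ee_rot: [-3.13, -0.267, -0.002]
ft_force: [-1.0, 3.1, -0.7]
finger_gap: 0.0189
gripper_force: 49.2
```

Call:
{"name": "play_rows", "arguments": {"plan": "0 0 0.1 0;0 0 0.1 0"}}

```text
time_s: 10.93
position: [0.5426, -0.0488, 0.0215]
ee_rot: [-3.13, -0.267, -0.002]
ft_force: [-0.9, 3.7, 2.5]
finger_gap: 0.0191
gripper_force: 49.5
```

Call:
{"name": "play_rows", "arguments": {"plan": "0 0 0 0;0 0 0 0;0 0 0 0;0 0 0 0;0 0 -2 0", "jaw": 0.5}}

```text
time_s: 11.35
position: [0.5393, -0.0499, 0.038]
ee_rot: [3.13, 0.264, -0.013]
ft_force: [0.4, 0.7, 0.6]
finger_gap: 0.0431
gripper_force: 0.0
```

Call:
{"name": "play_rows", "arguments": {"plan": "0 0 -4 0;0 -4 -8 0;0 -8 -8 0;0 -12 -8 0;0 -15 -8 0"}}

```text
time_s: 11.77
position: [0.5169, 0.1001, 0.1226]
ee_rot: [-3.129, -0.264, -0.005]
ft_force: [1.2, 0.3, -0.4]
finger_gap: 0.0427
gripper_force: 0.0
```

```bash
cat >> h.py <<'E'
def look(name,P,r,size,save=None):
    c=read_camera(name);u,v=proj(c,P)[0].astype(int)
    return c,cv2.resize(c["pixels"][max(0,v-r):v+r,max(0,u-r):u+r],(size,size),interpolation=cv2.INTER_CUBIC)
E
python3 - <<'E'
from h import *
a=look("top",[.52,-.05,.01],45,400);b=look("scene",[.53,-.05,.01],45,400)
cv2.imwrite("pics/p1.png",np.hstack([a[1],b[1]]))
[print(x) for x in brackets(a[0],.012) if x["L"]<.11]
print();[print(x) for x in brackets(b[0],.006) if x["L"]<.115]
route([(.5,.1,.09,0)])
E
```

```text
{'px': array([225.7, 228.7]), 'o': array([0.4419, 0.1534]), 'ang': 3.083, 'L': 0.086, 'B': 0.02}
{'px': array([250.6, 137.5]), 'o': array([0.7111, 0.0891]), 'ang': -1.556, 'L': 0.094, 'B': 0.03}
{'px': array([308.6, 138.7]), 'o': array([ 0.7043, -0.0859]), 'ang': 0.453, 'L': 0.089, 'B': 0.058}

{'px': array([326.4, 290.3]), 'o': array([0.6831, 0.2958]), 'ang': -0.067, 'L': 0.098, 'B': 0.009}
{'px': array([253.7, 264.9]), 'o': array([0.6757, 0.1037]), 'ang': -1.714, 'L': 0.079, 'B': 0.016}
{'px': array([264.6, 256. ]), 'o': array([0.6424, 0.1226]), 'ang': 1.424, 'L': 0.043, 'B': 0.015}
{'px': array([357.4, 250.6]), 'o': array([0.5481, 0.351 ]), 'ang': 0.347, 'L': 0.093, 'B': 0.029}
{'px': array([376.8, 217. ]), 'o': array([0.4143, 0.3865]), 'ang': 0.03, 'L': 0.108, 'B': 0.055}
{'px': array([340.2, 206.5]), 'o': array([0.4199, 0.2819]), 'ang': 2.402, 'L': 0.098, 'B': 0.027}
{'px': array([217.9, 207.1]), 'o': array([ 0.543 , -0.0517]), 'ang': -2.95, 'L': 0.107, 'B': 0.055}
t 11.87 pos [0.5167 0.1027 0.1218] yawY -1.395 q6 1.24 gap 0.0429 gf 0.0 F [-0.1  0.7  0. ]
  shift -1.69 -0.02 3.18 turn 0.000 rows 1
```

View pics/p1.png

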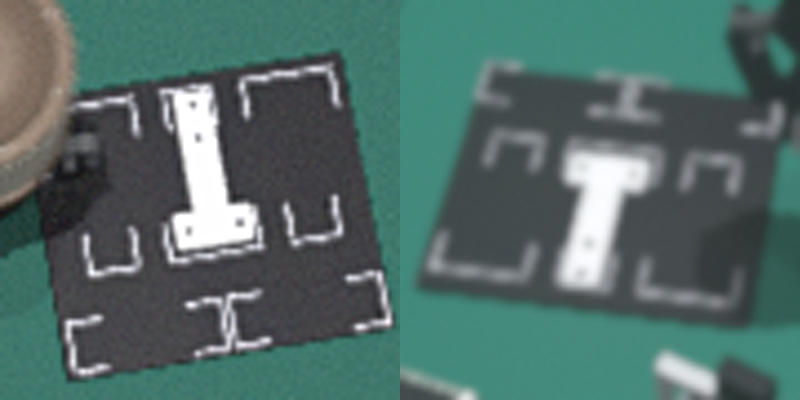

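The last crop shows tee C inside the middle T cell, at (205,165) left and (600,215) right. Next is tee B.

Run:
```python
from h import *
pick((.4297,.2753),-.672,hi=.1,zg=.0145)
```

```text
turn options (0.848, 0.02)
t 11.87 pos [0.5167 0.1027 0.1218] yawY -1.395 q6 1.24 gap 0.0429 gf 0.0 F [-0.1  0.7  0. ]
  shift -5.28 -18.21 2.18 turn 0.848 rows 7
  shift 0.00 0.00 8.55 turn 0.000 rows 3
```

Call:
{"name": "play_rows", "arguments": {"plan": "-3 -10 1 0.4;-5.3 -18.2 2.2 0.6;-5.3 -18.2 2.2 0.6;-5.3 -18.2 2.2 0.6;-5.3 -18.2 2.2 0.6"}}

```text
time_s: 12.28
position: [0.4362, 0.2638, 0.0996]
ee_rot: [3.082, -0.608, 0.0]
ft_force: [0.3, 0.7, 0.5]
finger_gap: 0.043
gripper_force: 0.0
```

Call:
{"name": "play_rows", "arguments": {"plan": "0 0 0 0.12;0 0 0 0.25;0 0 0 0.25;0 0 0 0.25"}}

```text
time_s: 12.62
position: [0.4369, 0.2628, 0.0997]
ee_rot: [2.986, -0.974, -0.0]
ft_force: [0.0, -0.1, -0.2]
finger_gap: 0.0427
gripper_force: 0.0
```

Run:
```python
from h import *
for n in("top","scene"):print(n);[print(x) for x in brackets(read_camera(n),.006) if x["L"]<.115 and x["o"][0]<.6]
pick((.4297,.2753),-.672,hi=.1,zg=.0145)
```

```text
top
{'px': array([192.5, 222.3]), 'o': array([0.4584, 0.2491]), 'ang': -2.349, 'L': 0.047, 'B': 0.028}
{'px': array([225.5, 227.8]), 'o': array([0.4447, 0.1545]), 'ang': 3.086, 'L': 0.092, 'B': 0.025}
{'px': array([298.2, 197.2]), 'o': array([ 0.546 , -0.0509]), 'ang': -2.938, 'L': 0.113, 'B': 0.055}
{'px': array([157.9, 187.6]), 'o': array([0.5564, 0.3536]), 'ang': 0.378, 'L': 0.075, 'B': 0.026}
scene
{'px': array([357.4, 250.3]), 'o': array([0.5473, 0.3509]), 'ang': 0.349, 'L': 0.096, 'B': 0.03}
{'px': array([328.4, 215.1]), 'o': array([0.4606, 0.2554]), 'ang': 0.736, 'L': 0.04, 'B': 0.033}
{'px': array([376.7, 217.5]), 'o': array([0.4163, 0.3864]), 'ang': 0.041, 'L': 0.106, 'B': 0.055}
{'px': array([218. , 207.1]), 'o': array([ 0.543 , -0.0515]), 'ang': -2.958, 'L': 0.107, 'B': 0.057}
{'px': array([295.2, 201.9]), 'o': array([0.4453, 0.1538]), 'ang': -0.055, 'L': 0.098, 'B': 0.03}
turn options (0.04, 0.02)
t 12.72 pos [0.4371 0.2626 0.0998] yawY -2.202 q6 0.08 gap 0.0428 gf 0.0 F [-0.1  0.3  0.9]
  shift -0.95 -0.57 -0.02 turn 0.040 rows 1
  shift 0.00 0.00 8.55 turn 0.000 rows 3
```

Call:
{"name": "play_rows", "arguments": {"plan": "-0.9 -0.6 2.5 0.04;-0.9 -0.6 5 0.04;-0.9 -0.6 7.5 0.04;-0.9 -0.6 8.5 0.04;-0.9 -0.6 8.5 0.04"}}

```text
time_s: 13.13
position: [0.4323, 0.2716, 0.0127]
ee_rot: [2.96, -1.036, -0.003]
ft_force: [-0.1, -0.4, -0.1]
finger_gap: 0.0427
gripper_force: 0.0
```

Call:
{"name": "play_rows", "arguments": {"plan": "0 0 0 0;0 0 0 0;0 0 0 0;0 0 0 0;0 0 0 0", "jaw": 0}}

```text
time_s: 13.55
position: [0.4339, 0.2741, 0.0162]
ee_rot: [-2.963, 1.035, -0.002]
ft_force: [0.6, 0.2, 3.1]
finger_gap: 0.018
gripper_force: 50.0
```

Call:
{"name": "play_rows", "arguments": {"plan": "0 0 -1 0;0 0 -3 0;0 0 -6 0;0 0 -7.5 0;0 0 -7.5 0"}}

```text
time_s: 13.97
position: [0.4349, 0.2753, 0.0942]
ee_rot: [-2.959, 1.033, -0.006]
ft_force: [0.2, 1.0, -1.1]
finger_gap: 0.0175
gripper_force: 48.9
```

Run:
```python
from h import *
place("t2",-.672,zg=.0145,hi=.09)
```

```text
q6 end 1.6631206729055434 d 0.8520000000000003
t 13.97 pos [0.4349 0.2753 0.0942] yawY -2.243 q6 0.02 gap 0.0175 gf 48.9 F [ 0.2  1.  -1.1]
  shift 0.00 0.00 0.42 turn 0.000 rows 1
  shift 33.78 22.61 -0.00 turn -0.852 rows 10
  shift 0.00 0.00 5.75 turn 0.000 rows 2
  shift 0.00 0.00 1.10 turn 0.000 rows 1
```

Call:
{"name": "play_rows", "arguments": {"plan": "4 3 0 -0.1;17 11.5 0 -0.45;17 11.5 0 -0.45;17 11.5 0 -0.45;17 11.5 0 -0.45"}}

```text
time_s: 14.38
position: [0.4907, 0.0872, 0.0897]
ee_rot: [3.123, -0.341, -0.001]
ft_force: [0.6, 0.7, -0.5]
finger_gap: 0.018
gripper_force: 48.9
```

Call:
{"name": "play_rows", "arguments": {"plan": "0 0 0 0;0 0 0 0"}}

```text
time_s: 14.55
position: [0.4907, 0.0861, 0.0894]
ee_rot: [3.121, -0.357, -0.002]
ft_force: [0.0, 0.2, 0.7]
finger_gap: 0.0178
gripper_force: 48.9
```

Run:
```python
from h import *
s=sense();r=R.from_rotvec(s["ee_rot"]).as_matrix();yw=np.arctan2(r[1,1],r[0,1])
p=CELL["t2"]+.004*AX
route([(*p,.09,-(TY-np.pi/2-yw)),(*p,.05,0),(*p,.0232,0)])
```

```text
t 14.55 pos [0.4907 0.0861 0.0894] yawY -1.799 q6 0.84 gap 0.0178 gf 48.9 F [0.  0.2 0.7]
  shift 11.08 17.76 -0.06 turn -0.408 rows 6
  shift 0.00 0.00 4.00 turn 0.000 rows 1
  shift 0.00 0.00 2.68 turn 0.000 rows 1
```

Call:
{"name": "play_rows", "arguments": {"plan": "11.1 17.8 0 -0.41;11.1 17.8 0 -0.41;11.1 17.8 0 -0.41;11.1 17.8 0 -0.41;11.1 17.8 0 -0.41"}}

```text
time_s: 14.97
position: [0.5545, -0.0929, 0.0897]
ee_rot: [-3.127, -0.303, 0.001]
ft_force: [1.3, 0.8, -0.6]
finger_gap: 0.0178
gripper_force: 49.0
```

Call:
{"name": "play_rows", "arguments": {"plan": "0 0 0 0;0 0 2 0;0 0 3.9 0;0 0 3.9 0;0 0 3.9 0"}}

```text
time_s: 15.38
position: [0.5534, -0.092, 0.05]
ee_rot: [3.128, 0.296, -0.005]
ft_force: [0.0, 0.6, 0.2]
finger_gap: 0.0178
gripper_force: 49.0
```

```bash
cat >> h.py <<'E'
def headcheck(k,thr=150,dz=-.0102):
    """held tee: corners of the light blob near the expected head, in both views; reports head-end edge vs the place it belongs"""
    s=sense();zt=s["position"][2]+dz;r=R.from_rotvec(s["ee_rot"]).as_matrix();yw=np.arctan2(r[1,1],r[0,1])
    h=HEAD[k];ax=np.array([np.cos(h),np.sin(h)]);ay=np.array([-ax[1],ax[0]])
    for n in("top","scene"):
        c=read_camera(n);V=cv2.cvtColor(c["pixels"],cv2.COLOR_BGR2HSV);m=((V[...,2]>thr)&(V[...,1]<70)).astype(np.uint8)
        for q in cv2.findContours(m,cv2.RETR_EXTERNAL,cv2.CHAIN_APPROX_NONE)[0]:
            if cv2.contourArea(q)<40: continue
            W=ray(c,q[:,0],zt)[:,:2]-CELL[k]; u=W@ax*1e3;v=W@ay*1e3
            if abs(u.mean())<60 and abs(v.mean())<30: print(n,"area",cv2.contourArea(q),"u %.1f..%.1f v %.1f..%.1f"%(u.min(),u.max(),v.min(),v.max()),"rect",[np.round(x,1) for x in cv2.minAreaRect(np.c_[u,v].astype(np.float32))])
    p=s["position"][:2]-CELL[k];print("tcp u,v",(p@ax*1e3).round(1),(p@ay*1e3).round(1),"z",s["position"][2].round(4),"yaw err",round(float((yw-h+np.pi/2+np.pi/2)%np.pi-np.pi/2),3))
E
python3 - <<'E'
from h import *
headcheck("t2");headcheck("t2",110)
p=CELL["t2"]+.004*AX
route([(*p,.0232,0)])
E
```

```text
top area 100.0 u -57.2..-11.3 v -0.4..31.4 rect [array([-36.7,  19.3]), array([49.4, 28.2]), np.float64(14.3)]
scene area 62.0 u 26.4..48.0 v -5.4..31.4 rect [array([37.2, 13. ]), array([36.9, 21.6]), np.float64(89.8)]
tcp u,v 2.5 20.5 z 0.05 yaw err 0.009
top area 131.5 u -59.7..-7.3 v -11.0..31.7 rect [array([-33.4,  10.4]), array([52.4, 42.5]), np.float64(0.4)]
scene area 202.5 u -28.4..52.3 v -8.4..44.7 rect [array([16.5, 23.6]), array([54.1, 79. ]), np.float64(74.9)]
tcp u,v 4.0 20.2 z 0.0517 yaw err 0.009
t 15.58 pos [ 0.555  -0.0923  0.0521] yawY -1.382 q6 1.64 gap 0.0175 gf 49.0 F [ 0.3  0.4 -1. ]
  shift -0.03 1.99 2.89 turn 0.000 rows 1
```

Call:
{"name": "play_rows", "arguments": {"plan": "0 1 0 0;0 2 0 0;0 2 0 0;0 2 1 0;0 2 1 0"}}

```text
time_s: 16.0
position: [0.5566, -0.113, 0.0392]
ee_rot: [-3.127, -0.291, 0.004]
ft_force: [-0.5, -0.8, -0.9]
finger_gap: 0.0179
gripper_force: 49.0
```

Run:
```python
from h import *
headcheck("t2",110);headcheck("t2",130);
p=CELL["t2"]+.004*AX
route([(*p,.0232,0)])
```

```text
top area 112.0 u -56.6..-11.8 v -14.4..20.0 rect [array([-34.3,   2.5]), array([34.1, 44.9]), np.float64(88.9)]
scene area 193.0 u -27.6..51.1 v -29.0..23.8 rect [array([13.2, -8.6]), array([81.7, 49.9]), np.float64(13.6)]
tcp u,v 1.9 -0.8 z 0.0392 yaw err 0.006
top area 102.0 u -56.5..-13.2 v -13.7..10.4 rect [array([-34.9,  -1.6]), array([43.3, 24. ]), np.float64(0.5)]
scene area 124.0 u 7.3..49.2 v -27.8..21.6 rect [array([28.3, -3.9]), array([40.9, 49.6]), np.float64(8.3)]
tcp u,v 2.5 -0.6 z 0.04 yaw err 0.007
t 16.2 pos [ 0.5577 -0.1126  0.0406] yawY -1.383 q6 1.67 gap 0.0175 gf 49.0 F [ 0.6  0.7 -2.3]
  shift 0.09 -0.05 1.74 turn 0.000 rows 1
```

Call:
{"name": "play_rows", "arguments": {"plan": "0.15 -0.1 0.3 0;0.15 -0.1 0.6 0;0.15 -0.1 1 0;0.15 -0.1 1.3 0;0.15 -0.1 1.3 0"}}

```text
time_s: 16.62
position: [0.5585, -0.1113, 0.0269]
ee_rot: [-3.128, -0.293, 0.003]
ft_force: [0.1, -0.1, -1.4]
finger_gap: 0.0178
gripper_force: 49.0
```

Call:
{"name": "play_rows", "arguments": {"plan": "0 0 0.2 0;0 0 0.3 0;0 0 0.3 0"}}

```text
time_s: 16.87
position: [0.559, -0.1114, 0.0246]
ee_rot: [-3.128, -0.293, 0.0]
ft_force: [-0.3, 0.4, -0.0]
finger_gap: 0.0177
gripper_force: 49.0
```

Call:
{"name": "play_rows", "arguments": {"plan": "0 0 0.1 0;0 0 0.2 0;0 0 0.3 0;0 0 0.3 0"}}

```text
time_s: 17.2
position: [0.5592, -0.1114, 0.0223]
ee_rot: [3.128, 0.294, 0.0]
ft_force: [-1.3, -0.3, 2.4]
finger_gap: 0.0181
gripper_force: 50.7
```

Call:
{"name": "play_rows", "arguments": {"plan": "0 0 0 0;0 0 0 0;0 0 0 0;0 0 0 0;0 0 -2 0", "jaw": 0.5}}

```text
time_s: 17.62
position: [0.5563, -0.1114, 0.0386]
ee_rot: [-3.127, -0.292, 0.013]
ft_force: [1.5, -0.4, -0.1]
finger_gap: 0.0427
gripper_force: 0.0
```

Call:
{"name": "play_rows", "arguments": {"plan": "0 0 -4 0;0 -4 -8 0;0 -8 -8 0;0 -12 -8 0;0 -15 -8 0"}}

```text
time_s: 18.03
position: [0.5313, 0.0377, 0.1233]
ee_rot: [-3.127, -0.292, -0.005]
ft_force: [-0.0, -0.0, -0.6]
finger_gap: 0.0425
gripper_force: 0.0
```

Call:
{"name": "play_rows", "arguments": {"plan": "0 -18 0 0;0 -18 0 0;0 -18 0 0;0 -18 0 0;0 -18 0 0"}}

```text
time_s: 18.45
position: [0.4973, 0.2175, 0.1222]
ee_rot: [-3.126, -0.301, -0.003]
ft_force: [0.7, -1.5, 0.2]
finger_gap: 0.0426
gripper_force: 0.0
```

```bash
cat >> h.py <<'E'
def incell(k,z=.012):
    """light blob in a cell: extents along the cell's axes, mm"""
    h=HEAD[k];ax=np.array([np.cos(h),np.sin(h)]);ay=np.array([-ax[1],ax[0]])
    for n in("top","scene"):
        c=read_camera(n);g=c["pixels"].min(2);gx,gy=np.meshgrid(np.arange(-60,61.),np.arange(-32,33.))
        P=np.c_[(CELL[k]+gx.ravel()[:,None]/1e3*ax+gy.ravel()[:,None]/1e3*ay),np.full(gx.size,z)]
        uv=proj(c,P).astype(np.float32);w=cv2.remap(g,uv[:,0].reshape(gx.shape),uv[:,1].reshape(gx.shape),cv2.INTER_LINEAR)
        b=cv2.morphologyEx((w>140).astype(np.uint8),cv2.MORPH_OPEN,np.ones((11,11)));q=np.argwhere(b)
        if len(q)<50: print(k,n,"none",len(q));continue
        st=b[:,20:80].astype(bool);cols=[(x-60+20,np.argwhere(st[:,x]).mean()-32) for x in range(0,60,4) if st[:,x].any()]
        f=np.polyfit(*zip(*cols),1);print(k,n,"u",q[:,1].min()-60,q[:,1].max()-60,"v",q[:,0].min()-32,q[:,0].max()-32,"area",len(q),"stem line v0 %.1f slope %.3f"%(f[1],f[0]))
E
python3 - <<'E'
from h import *
incell("t1");incell("t2")
pick((.4155,.3862),.03,hi=.1,zg=.012)
E
```

```text
t1 top u -56 49 v -24 30 area 3427 stem line v0 2.1 slope -0.029
t1 scene u -55 54 v -27 31 area 4141 stem line v0 2.1 slope 0.000
t2 top u -55 51 v -27 25 area 3367 stem line v0 -1.0 slope 0.007
t2 scene u -57 55 v -31 29 area 4259 stem line v0 -1.0 slope 0.002
turn options (0.158, 0.57)
t 18.65 pos [0.4974 0.2126 0.1216] yawY -1.383 q6 1.05 gap 0.0424 gf 0.0 F [-0.6 -0.5 -0.1]
  shift -4.42 -18.52 2.16 turn 0.158 rows 5
  shift 0.00 0.00 8.80 turn 0.000 rows 3
```

Call:
{"name": "play_rows", "arguments": {"plan": "-4.4 -18.5 2 0.16;-4.4 -18.5 2 0.16;-4.4 -18.5 2 0.16;-4.4 -18.5 2 0.16;-4.4 -18.5 2 0.16"}}

```text
time_s: 19.07
position: [0.4198, 0.3873, 0.1015]
ee_rot: [-3.141, -0.041, -0.0]
ft_force: [0.1, -0.6, 0.7]
finger_gap: 0.0425
gripper_force: 0.0
```

Call:
{"name": "play_rows", "arguments": {"plan": "0 0 0 0;0 0 0 0"}}

```text
time_s: 19.23
position: [0.4201, 0.386, 0.1013]
ee_rot: [3.14, 0.043, -0.001]
ft_force: [-0.5, -0.4, -0.1]
finger_gap: 0.0428
gripper_force: 0.0
```

Run:
```python
from h import *
for n in("top","scene"):print(n);[print(x) for x in brackets(read_camera(n),.006) if x["L"]<.115 and x["o"][0]<.6 and x["o"][1]>.1]
pick((.4155,.3862),.03,hi=.1,zg=.012)
```

```text
top
{'px': array([143.1, 246.2]), 'o': array([0.3881, 0.3848]), 'ang': 0.026, 'L': 0.042, 'B': 0.021}
{'px': array([143.5, 222.6]), 'o': array([0.4545, 0.3883]), 'ang': -1.557, 'L': 0.049, 'B': 0.023}
{'px': array([225.5, 227.9]), 'o': array([0.4444, 0.1547]), 'ang': 3.08, 'L': 0.092, 'B': 0.026}
{'px': array([158.8, 190.7]), 'o': array([0.5473, 0.3505]), 'ang': -2.786, 'L': 0.093, 'B': 0.025}
scene
{'px': array([357.4, 250.3]), 'o': array([0.5473, 0.3509]), 'ang': 0.349, 'L': 0.096, 'B': 0.03}
{'px': array([376.9, 225.9]), 'o': array([0.4535, 0.3908]), 'ang': 1.558, 'L': 0.05, 'B': 0.028}
{'px': array([295.2, 201.8]), 'o': array([0.4449, 0.1539]), 'ang': -0.058, 'L': 0.099, 'B': 0.03}
turn options (-0.005, 0.57)
t 19.33 pos [0.4207 0.3847 0.1017] yawY -1.546 q6 0.57 gap 0.0424 gf 0.0 F [-0.1  0.1 -0.6]
  shift -0.11 -0.16 0.17 turn -0.005 rows 1
  shift 0.00 0.00 8.80 turn 0.000 rows 3
```

Call:
{"name": "play_rows", "arguments": {"plan": "-0.1 -0.15 2.5 0;-0.1 -0.15 5 0;-0.1 -0.15 7.5 0;-0.1 -0.15 8.9 0;-0.1 -0.15 8.9 0"}}

```text
time_s: 19.75
position: [0.4196, 0.3851, 0.0109]
ee_rot: [3.138, 0.038, -0.003]
ft_force: [-0.2, -0.2, 0.5]
finger_gap: 0.0427
gripper_force: 0.0
```

Call:
{"name": "play_rows", "arguments": {"plan": "0 0 0 0;0 0 0 0;0 0 0 0;0 0 0 0;0 0 0 0", "jaw": 0}}

```text
time_s: 20.17
position: [0.4194, 0.3878, 0.0136]
ee_rot: [-3.141, -0.042, -0.001]
ft_force: [1.2, -1.7, 2.0]
finger_gap: 0.0198
gripper_force: 49.2
```

Call:
{"name": "play_rows", "arguments": {"plan": "0 0 -1 0;0 0 -3 0;0 0 -6 0;0 0 -7.5 0;0 0 -7.5 0"}}

```text
time_s: 20.58
position: [0.4206, 0.3903, 0.0928]
ee_rot: [-3.134, -0.044, -0.009]
ft_force: [0.6, 0.8, -1.1]
finger_gap: 0.0196
gripper_force: 49.0
```

Run:
```python
from h import *
place("t0",.03,zg=.0145,hi=.09)
```

```text
q6 end 1.4110377991992324 d 0.1499999999999999
t 20.58 pos [0.4206 0.3903 0.0928] yawY -1.542 q6 0.57 gap 0.0196 gf 49.0 F [ 0.6  0.8 -1.1]
  shift 0.00 0.00 0.28 turn 0.000 rows 1
  shift 10.37 37.54 -0.00 turn -0.150 rows 10
  shift 0.00 0.00 5.75 turn 0.000 rows 2
  shift 0.00 0.00 1.10 turn 0.000 rows 1
```

Call:
{"name": "play_rows", "arguments": {"plan": "1 4 0 -0.05;5.2 18.8 0 -0.15;5.2 18.8 0 -0.15;5.2 18.8 0 -0.15;5.2 18.8 0 -0.15"}}

```text
time_s: 21.0
position: [0.4756, 0.1984, 0.0877]
ee_rot: [3.129, 0.276, -0.002]
ft_force: [-0.5, 1.1, -0.1]
finger_gap: 0.0196
gripper_force: 49.0
```

Call:
{"name": "play_rows", "arguments": {"plan": "0 0 0 0;0 0 0 0"}}

```text
time_s: 21.17
position: [0.4761, 0.1998, 0.0878]
ee_rot: [3.13, 0.273, -0.001]
ft_force: [-0.4, -0.0, -1.2]
finger_gap: 0.0198
gripper_force: 49.1
```

Run:
```python
from h import *
s=sense();r=R.from_rotvec(s["ee_rot"]).as_matrix();yw=np.arctan2(r[1,1],r[0,1])
p=CELL["t0"]+.004*AX
route([(*p,.05,-(TY-np.pi/2-yw)),(*p,.04,0),(*p,.0206,0)])
```

```text
t 21.17 pos [0.4761 0.1998 0.0878] yawY -1.397 q6 1.03 gap 0.0198 gf 49.1 F [-0.4 -0.  -1.2]
  shift 2.63 18.93 3.78 turn -0.006 rows 5
  shift 0.00 0.00 1.00 turn 0.000 rows 1
  shift 0.00 0.00 1.94 turn 0.000 rows 1
```

Call:
{"name": "play_rows", "arguments": {"plan": "2.6 18.9 3.5 0;2.6 18.9 3.5 0;2.6 18.9 3.5 0;2.6 18.9 3.5 0;2.6 18.9 3.5 0"}}

```text
time_s: 21.58
position: [0.5354, 0.0185, 0.0521]
ee_rot: [3.129, 0.278, -0.001]
ft_force: [2.0, -0.9, -0.9]
finger_gap: 0.0199
gripper_force: 49.1
```

Call:
{"name": "play_rows", "arguments": {"plan": "0 0 0.5 0;0 0 1 0;0 0 1 0;0 0 1 0"}}

```text
time_s: 21.92
position: [0.5348, 0.0213, 0.0426]
ee_rot: [3.129, 0.281, -0.001]
ft_force: [0.3, -0.5, 0.2]
finger_gap: 0.0198
gripper_force: 49.2
```

Run:
```python
from h import *
headcheck("t0",130,-.0076);headcheck("t0",110,-.0076)
p=CELL["t0"]+.004*AX
route([(*p,.0206,0)])
```

```text
top area 127.5 u -59.5..-16.9 v -14.9..17.8 rect [array([-38.2,   1. ]), array([33. , 41.7]), np.float64(87.3)]
scene area 200.0 u -43.6..51.6 v -23.8..27.4 rect [array([ 5. , -4.3]), array([96. , 49.2]), np.float64(9.0)]
tcp u,v 4.5 3.3 z 0.0426 yaw err -0.001
top area 139.0 u -59.5..-16.9 v -15.2..19.7 rect [array([-39.8,   0.3]), array([33.6, 42. ]), np.float64(80.9)]
scene area 264.5 u -43.2..53.6 v -25.8..29.7 rect [array([5.6, 3.9]), array([55.5, 96.6]), np.float64(87.1)]
tcp u,v 4.8 3.3 z 0.0432 yaw err -0.0
t 22.12 pos [0.5352 0.0211 0.0433] yawY -1.392 q6 1.41 gap 0.02 gf 49.2 F [ 0.5 -0.1  0.2]
  shift -0.08 0.30 2.27 turn 0.000 rows 1
```

Call:
{"name": "play_rows", "arguments": {"plan": "0.1 0.18 0.3 0;0.1 0.18 0.8 0;0.1 0.18 1.3 0;0.1 0.18 1.7 0;0.1 0.18 1.7 0"}}

```text
time_s: 22.53
position: [0.5355, 0.0181, 0.0246]
ee_rot: [3.129, 0.277, -0.004]
ft_force: [0.1, -0.6, -0.2]
finger_gap: 0.0201
gripper_force: 49.2
```

Call:
{"name": "play_rows", "arguments": {"plan": "0 0 0.2 0;0 0 0.4 0;0 0 0.6 0;0 0 0.6 0"}}

```text
time_s: 22.87
position: [0.5364, 0.0183, 0.0197]
ee_rot: [3.129, 0.278, -0.0]
ft_force: [1.0, -0.1, 0.0]
finger_gap: 0.0199
gripper_force: 49.1
```

Call:
{"name": "play_rows", "arguments": {"plan": "0 0 0 0;0 0 0 0;0 0 0 0;0 0 0 0;0 0 -2 0", "jaw": 0.5}}

```text
time_s: 23.28
position: [0.5337, 0.0177, 0.037]
ee_rot: [3.128, 0.276, -0.012]
ft_force: [0.1, -0.5, -0.8]
finger_gap: 0.0428
gripper_force: 0.0
```

Call:
{"name": "play_rows", "arguments": {"plan": "0 0 -4 0;0 -4 -8 0;0 -8 -8 0;0 -12 -8 0;0 -15 -8 0"}}

```text
time_s: 23.7
position: [0.51, 0.1679, 0.1216]
ee_rot: [-3.127, -0.277, -0.005]
ft_force: [0.5, -0.1, -0.5]
finger_gap: 0.0425
gripper_force: 0.0
```

Call:
{"name": "play_rows", "arguments": {"plan": "0 -15 0 0;0 -15 0 0;0 -15 0 0;0 -15 0 0;0 -15 0 0"}}

```text
time_s: 24.12
position: [0.483, 0.3185, 0.12]
ee_rot: [-3.127, -0.287, -0.003]
ft_force: [0.7, 0.4, 0.3]
finger_gap: 0.0427
gripper_force: 0.0
```

Run:
```python
from h import *
for k in("t0","t1","t2"):incell(k)
for n in("top","scene"):print(n);[print(x) for x in brackets(read_camera(n),.006) if x["L"]<.115 and x["o"][0]<.6 and x["o"][1]>.1]
print(turns(.547,.3506,.35+np.pi/2),turns(.4447,.1542,-.059+np.pi/2))
pick((.5473,.3506),.351,off=0,hi=.1,zg=.012)
```

```text
t0 top u -55 54 v -30 25 area 3492 stem line v0 -1.0 slope 0.033
t0 scene u -57 55 v -31 29 area 4252 stem line v0 -1.0 slope 0.004
t1 top u -56 49 v -24 30 area 3432 stem line v0 2.1 slope -0.029
t1 scene u -55 55 v -28 32 area 4262 stem line v0 2.1 slope 0.008
t2 top u -55 51 v -27 25 area 3361 stem line v0 -1.0 slope 0.001
t2 scene u -57 55 v -31 29 area 4279 stem line v0 -1.0 slope 0.000
top
{'px': array([225.5, 227.7]), 'o': array([0.4452, 0.1545]), 'ang': -0.057, 'L': 0.091, 'B': 0.024}
{'px': array([157.5, 184.3]), 'o': array([0.566 , 0.3553]), 'ang': 0.524, 'L': 0.071, 'B': 0.027}
scene
{'px': array([357.4, 250.8]), 'o': array([0.5488, 0.3512]), 'ang': 0.356, 'L': 0.093, 'B': 0.028}
{'px': array([295.2, 201.9]), 'o': array([0.4452, 0.154 ]), 'ang': -0.05, 'L': 0.098, 'B': 0.029}
[(-0.175, 1.1), (2.967, -2.04)] [(0.234, 0.83), (3.376, -2.31)]
turn options (-0.176, 1.1)
t 24.52 pos [0.4838 0.3125 0.1199] yawY -1.395 q6 0.89 gap 0.0428 gf 0.0 F [-0.3  0.2  0.2]
  shift 6.92 -2.65 1.99 turn -0.176 rows 2
  shift 0.00 0.00 8.80 turn 0.000 rows 3
```

Call:
{"name": "play_rows", "arguments": {"plan": "6.9 -2.6 2 -0.18;6.9 -2.6 2 -0.18;6.9 -2.6 2 -0.18;6.9 -2.6 2 -0.18;6.9 -2.6 2 -0.18"}}

```text
time_s: 24.93
position: [0.5466, 0.3504, 0.0994]
ee_rot: [3.091, 0.556, -0.002]
ft_force: [-0.2, -0.9, 1.0]
finger_gap: 0.0428
gripper_force: 0.0
```

Run:
```python
from h import *
read_camera("scene");[print(x) for x in brackets(read_camera("scene"),.006) if x["L"]<.115 and x["o"][0]<.6 and x["o"][1]>.3]
pick((.5475,.3507),.351,off=0,hi=.1,zg=.012)
```

```text
turn options (0.006, 1.1)
t 25.03 pos [0.5464 0.3507 0.1005] yawY -1.214 q6 1.11 gap 0.0427 gf 0.0 F [0.7 0.7 0.5]
  shift 0.10 0.04 0.05 turn 0.006 rows 1
  shift 0.00 0.00 8.80 turn 0.000 rows 3
```

Call:
{"name": "play_rows", "arguments": {"plan": "0.1 0.05 2.5 0;0.1 0.05 5 0;0.1 0.05 7.5 0;0.1 0.05 8.8 0;0.1 0.05 8.8 0"}}

```text
time_s: 25.45
position: [0.5471, 0.3506, 0.0111]
ee_rot: [3.09, 0.559, -0.002]
ft_force: [0.4, -0.0, 0.4]
finger_gap: 0.0424
gripper_force: 0.0
```

Call:
{"name": "play_rows", "arguments": {"plan": "0 0 0 0;0 0 0 0;0 0 0 0;0 0 0 0;0 0 0 0", "jaw": 0}}

```text
time_s: 25.87
position: [0.5484, 0.3518, 0.0133]
ee_rot: [-3.091, -0.558, -0.003]
ft_force: [-1.6, -0.4, 5.6]
finger_gap: 0.0201
gripper_force: 49.6
```

Call:
{"name": "play_rows", "arguments": {"plan": "0 0 -1 0;0 0 -3 0;0 0 -6 0;0 0 -7.5 0;0 0 -7.5 0"}}

```text
time_s: 26.28
position: [0.55, 0.353, 0.0919]
ee_rot: [-3.087, -0.558, -0.012]
ft_force: [-0.2, 1.0, 0.5]
finger_gap: 0.0198
gripper_force: 48.9
```

Call:
{"name": "play_rows", "arguments": {"plan": "0 0 0 0.12;0 0 0 0.24;0 0 0 0.36;0 0 0 0.48;0 0 0 0.6"}}

```text
time_s: 26.7
position: [0.5474, 0.3508, 0.0861]
ee_rot: [3.116, -0.39, -0.002]
ft_force: [-0.2, 0.6, 0.1]
finger_gap: 0.0194
gripper_force: 48.9
```

Call:
{"name": "play_rows", "arguments": {"plan": "0 0 0 0.12;0 0 0 0.24;0 0 0 0.36;0 0 0 0.48;0 0 0 0.6"}}

```text
time_s: 27.12
position: [0.5474, 0.3508, 0.0861]
ee_rot: [2.861, -1.294, -0.001]
ft_force: [-0.6, 0.4, -0.3]
finger_gap: 0.0196
gripper_force: 48.9
```

Run:
```python
from h import *
s=sense();r=R.from_rotvec(s["ee_rot"]).as_matrix();yw=np.arctan2(r[1,1],r[0,1])
p=CELL["s1"];t=-(TY-yw);t=(t+np.pi/2)%np.pi-np.pi/2
m=s["position"][:2]*.5+p*.5
route([(*m,.09,t*.6),(*p,.09,t*.4),(*p,.04,0),(*p,.0206,0)])
```

```text
t 27.12 pos [0.5474 0.3508 0.0861] yawY -2.42 q6 -0.1 gap 0.0196 gf 48.9 F [-0.6  0.4 -0.3]
  shift 14.47 18.91 -0.39 turn 0.325 rows 6
  shift 19.75 13.30 -0.00 turn 0.217 rows 6
  shift 0.00 0.00 5.00 turn 0.000 rows 2
  shift 0.00 0.00 1.94 turn 0.000 rows 1
```

Call:
{"name": "play_rows", "arguments": {"plan": "2 3 -0.4 0.05;12 15.5 -0.4 0.32;12 15.5 -0.4 0.32;12 15.5 -0.4 0.32;12 15.5 -0.4 0.32"}}

```text
time_s: 27.53
position: [0.5103, 0.1559, 0.0903]
ee_rot: [2.622, -1.726, -0.002]
ft_force: [0.1, -0.8, -1.0]
finger_gap: 0.0197
gripper_force: 49.0
```

Call:
{"name": "play_rows", "arguments": {"plan": "17 11 0 0.22;17 11 0 0.22;17 11 0 0.22;17 11 0 0.22;17 11 0 0.22"}}

```text
time_s: 27.95
position: [0.4769, -0.0434, 0.0906]
ee_rot: [2.419, -2.004, -0.002]
ft_force: [1.5, -0.4, -0.5]
finger_gap: 0.0194
gripper_force: 49.0
```

Run:
```python
from h import *
read_camera("top")
s=sense();r=R.from_rotvec(s["ee_rot"]).as_matrix();yw=np.arctan2(r[1,1],r[0,1])
p=CELL["s1"];t=-(TY-yw);t=(t+np.pi/2)%np.pi-np.pi/2
route([(*p,.045,t),(*p,.0206,0)])
```

```text
t 28.0 pos [ 0.4746 -0.0474  0.0901] yawY -2.96 q6 -0.06 gap 0.0195 gf 49.0 F [-1.8 -4.3 -0.6]
  shift 6.41 3.22 4.51 turn 0.002 rows 3
  shift 0.00 0.00 2.44 turn 0.000 rows 1
```

Call:
{"name": "play_rows", "arguments": {"plan": "6.4 3.2 4 0;6.4 3.2 4 0;6.4 3.2 4 0;6.4 3.2 4 0;6.4 3.2 4 0"}}

```text
time_s: 28.42
position: [0.4593, -0.1101, 0.0508]
ee_rot: [2.42, -2.004, 0.0]
ft_force: [0.9, 0.0, 0.5]
finger_gap: 0.0199
gripper_force: 49.0
```

```bash
cat >> h.py <<'E'
def strapcheck(k,dz,thr=120):
    s=sense();zt=s["position"][2]+dz;h=HEAD[k];ax=np.array([np.cos(h),np.sin(h)]);ay=np.array([-ax[1],ax[0]])
    for n in("top","scene"):
        c=read_camera(n);V=cv2.cvtColor(c["pixels"],cv2.COLOR_BGR2HSV);m=((V[...,2]>thr)&(V[...,1]<70)).astype(np.uint8)
        for q in cv2.findContours(m,cv2.RETR_EXTERNAL,cv2.CHAIN_APPROX_NONE)[0]:
            if cv2.contourArea(q)<15: continue
            W=ray(c,q[:,0],zt)[:,:2]-CELL[k]; u=W@ax*1e3;v=W@ay*1e3
            if abs(u.mean())<60 and abs(v.mean())<25: print(n,"area",cv2.contourArea(q),"u %.1f..%.1f v %.1f..%.1f"%(u.min(),u.max(),v.min(),v.max()))
    s=sense();p=s["position"][:2]-CELL[k];print("tcp u,v",(p@ax*1e3).round(1),(p@ay*1e3).round(1))
    route([(*CELL[k],.0203,0)])
E
python3 - <<'E'
from h import *
strapcheck("s1",-.0073);strapcheck("s1",-.0073,150)
E
```

```text
scene area 72.5 u 11.1..50.8 v -18.1..8.2
scene area 39.0 u -43.6..-9.6 v -20.8..7.2
scene area 24.5 u -36.6..-19.9 v 9.0..37.5
tcp u,v 5.9 -6.6
t 28.52 pos [ 0.46   -0.1092  0.0514] yawY -2.952 q6 0.08 gap 0.0198 gf 49.0 F [ 0.2  0.2 -0.6]
  shift 0.59 0.66 3.11 turn 0.000 rows 1
tcp u,v 6.2 -6.5
t 28.62 pos [ 0.4599 -0.109   0.0514] yawY -2.952 q6 0.08 gap 0.0197 gf 49.0 F [ 0.2 -0.5 -0.6]
  shift 0.61 0.66 3.11 turn 0.000 rows 1
```

Call:
{"name": "play_rows", "arguments": {"plan": "0.5 0.66 0.5 0;0.5 0.66 1 0;0.5 0.66 1.6 0;0.5 0.66 2 0;0.5 0.66 2 0"}}

```text
time_s: 29.03
position: [0.4528, -0.1161, 0.0297]
ee_rot: [2.419, -2.002, -0.003]
ft_force: [-0.5, 1.4, -0.4]
finger_gap: 0.0199
gripper_force: 49.1
```

Call:
{"name": "play_rows", "arguments": {"plan": "0 0 0.2 0;0 0 0.4 0;0 0 0.6 0;0 0 0.8 0"}}

```text
time_s: 29.37
position: [0.4536, -0.1161, 0.0227]
ee_rot: [-2.42, 2.003, -0.0]
ft_force: [-0.6, 0.5, -0.4]
finger_gap: 0.0205
gripper_force: 49.1
```

Run:
```python
from h import *
strapcheck("s1",-.0073)
```

```text
top area 8353.0 u -171.5..225.3 v -155.6..174.3
scene area 79.0 u 3.7..44.4 v -13.7..18.6
scene area 44.0 u -52.4..-14.6 v -16.5..14.5
tcp u,v 0.3 1.2
t 29.47 pos [ 0.4533 -0.1161  0.0226] yawY -2.954 q6 0.09 gap 0.0198 gf 49.1 F [ 0.7 -0.6 -0.7]
  shift 0.04 -0.12 0.23 turn 0.000 rows 1
```

Call:
{"name": "play_rows", "arguments": {"plan": "0 0 0.1 0;0 0 0.2 0;0 0 0.3 0;0 0 0.3 0"}}

```text
time_s: 29.8
position: [0.4534, -0.1161, 0.0197]
ee_rot: [2.42, -2.003, -0.0]
ft_force: [-0.0, 0.6, -1.8]
finger_gap: 0.0197
gripper_force: 49.1
```

Call:
{"name": "play_rows", "arguments": {"plan": "0 0 0 0;0 0 0 0;0 0 0 0;0 0 0 0;0 0 -2 0", "jaw": 0.5}}

```text
time_s: 30.22
position: [0.451, -0.1162, 0.0374]
ee_rot: [2.415, -2.001, -0.009]
ft_force: [-0.3, -0.1, 0.2]
finger_gap: 0.0427
gripper_force: 0.0
```

Call:
{"name": "play_rows", "arguments": {"plan": "0 0 -4 0;-4 0 -8 0;-8 0 -8 0;-12 0 -8 0;-15 0 -8 0"}}

```text
time_s: 30.63
position: [0.4255, 0.0329, 0.1213]
ee_rot: [-2.416, 2.002, -0.002]
ft_force: [1.2, 0.3, -0.5]
finger_gap: 0.043
gripper_force: 0.0
```

Call:
{"name": "play_rows", "arguments": {"plan": "-16 0 0 0;-16 0 0 0;-16 0 0 0;-16 0 0 0;-16 0 0 0"}}

```text
time_s: 31.05
position: [0.3959, 0.1939, 0.1206]
ee_rot: [-2.424, 1.992, -0.001]
ft_force: [0.5, -0.2, 0.1]
finger_gap: 0.0426
gripper_force: 0.0
```

Run:
```python
from h import *
for k in("t0","t1","t2","s1"):incell(k)
for n in("top","scene"):print(n);[print(x) for x in brackets(read_camera(n),.006) if x["L"]<.115 and x["o"][0]<.6 and x["o"][1]>.1]
print(turns(.4449,.1543,-.057+np.pi/2))
pick((.4449,.1543),-.057,off=0,hi=.1,zg=.012)
```

```text
t0 top u -55 55 v -30 24 area 3501 stem line v0 -1.0 slope 0.032
t0 scene u -58 55 v -31 30 area 4401 stem line v0 -1.5 slope 0.000
t1 top u -56 49 v -24 30 area 3433 stem line v0 2.1 slope -0.029
t1 scene u -56 56 v -29 32 area 4471 stem line v0 2.5 slope 0.027
t2 top u -55 51 v -27 25 area 3386 stem line v0 -1.0 slope 0.006
t2 scene u -58 55 v -32 30 area 4438 stem line v0 -1.2 slope -0.004
s1 top u -47 49 v -10 17 area 2476 stem line v0 2.0 slope -0.018
s1 scene u -51 54 v -15 19 area 3527 stem line v0 2.1 slope -0.000
top
{'px': array([225.8, 226.7]), 'o': array([0.4479, 0.1539]), 'ang': -0.045, 'L': 0.089, 'B': 0.024}
scene
{'px': array([294.1, 204.5]), 'o': array([0.4556, 0.1533]), 'ang': -0.044, 'L': 0.086, 'B': 0.029}
[(-1.328, 0.83), (1.814, -2.31)]
turn options (-1.328, 0.83)
t 31.55 pos [0.3958 0.1876 0.1199] yawY -2.955 q6 -0.63 gap 0.0425 gf 0.0 F [ 0.1 -0.4  0.2]
  shift 4.18 -4.21 1.99 turn -1.328 rows 11
  shift 0.00 0.00 8.80 turn 0.000 rows 3
```

Call:
{"name": "play_rows", "arguments": {"plan": "4.2 -4.2 2 -0.12;4.2 -4.2 2 -0.24;4.2 -4.2 2 -0.36;4.2 -4.2 2 -0.48;4.2 -4.2 2 -0.6"}}

```text
time_s: 31.97
position: [0.445, 0.154, 0.0994]
ee_rot: [2.905, -1.193, -0.001]
ft_force: [-1.0, -0.8, 0.1]
finger_gap: 0.0425
gripper_force: 0.0
```

Call:
{"name": "play_rows", "arguments": {"plan": "0 0 0 -0.12;0 0 0 -0.24;0 0 0 -0.36;0 0 0 -0.48;0 0 0 -0.6"}}

```text
time_s: 32.38
position: [0.4448, 0.1545, 0.0998]
ee_rot: [3.129, -0.279, -0.0]
ft_force: [-0.4, 0.6, -0.2]
finger_gap: 0.0425
gripper_force: 0.0
```

Call:
{"name": "play_rows", "arguments": {"plan": "0 0 0 -0.12;0 0 0 -0.13;0 0 0 -0.13;0 0 0 -0.13"}}

```text
time_s: 32.72
position: [0.4447, 0.1547, 0.0998]
ee_rot: [3.14, -0.088, -0.0]
ft_force: [-0.2, -0.5, -0.8]
finger_gap: 0.0425
gripper_force: 0.0
```

Run:
```python
from h import *
[print(x) for n in("top","scene") for x in brackets(read_camera(n),.006) if x["L"]<.115 and x["o"][0]<.6 and x["o"][1]>.1]
pick((.4449,.1543),-.057,off=0,hi=.1,zg=.012)
```

```text
turn options (0.002, 0.83)
t 32.82 pos [0.4447 0.1549 0.0998] yawY -1.625 q6 0.83 gap 0.0428 gf 0.0 F [0.9 0.4 0. ]
  shift 0.02 0.06 -0.02 turn 0.002 rows 1
  shift 0.00 0.00 8.80 turn 0.000 rows 3
```

Call:
{"name": "play_rows", "arguments": {"plan": "0 0 2.5 0;0 0 5 0;0 0 7.5 0;0 0 8.8 0;0 0 8.8 0"}}

```text
time_s: 33.23
position: [0.4443, 0.1547, 0.0104]
ee_rot: [3.138, -0.084, -0.003]
ft_force: [0.2, -0.2, 0.2]
finger_gap: 0.0428
gripper_force: 0.0
```

Call:
{"name": "play_rows", "arguments": {"plan": "0 0 0 0;0 0 0 0;0 0 0 0;0 0 0 0;0 0 0 0", "jaw": 0}}

```text
time_s: 33.65
position: [0.4447, 0.1551, 0.0121]
ee_rot: [-3.14, 0.083, -0.001]
ft_force: [0.4, -0.1, -0.8]
finger_gap: 0.0199
gripper_force: 48.9
```

Call:
{"name": "play_rows", "arguments": {"plan": "0 0 -1 0;0 0 -3 0;0 0 -6 0;0 0 -7.5 0;0 0 -7.5 0"}}

```text
time_s: 34.07
position: [0.4467, 0.1564, 0.0903]
ee_rot: [-3.136, 0.082, -0.01]
ft_force: [0.6, 0.9, -0.3]
finger_gap: 0.0201
gripper_force: 49.0
```

Call:
{"name": "play_rows", "arguments": {"plan": "0 0 0 0.12;0 0 0 0.24;0 0 0 0.36;0 0 0 0.48;0 0 0 0.6"}}

```text
time_s: 34.48
position: [0.4441, 0.1546, 0.0861]
ee_rot: [2.971, -1.017, -0.002]
ft_force: [0.2, 0.1, -0.2]
finger_gap: 0.0198
gripper_force: 49.0
```

Call:
{"name": "play_rows", "arguments": {"plan": "0 0 0 0.12;0 0 0 0.24;0 0 0 0.36;0 0 0 0.48;0 0 0 0.6"}}

```text
time_s: 34.9
position: [0.4441, 0.1546, 0.086]
ee_rot: [2.538, -1.849, -0.001]
ft_force: [-0.5, -0.5, -0.8]
finger_gap: 0.0203
gripper_force: 49.0
```

Call:
{"name": "play_rows", "arguments": {"plan": "0 0 0 0.12;0 0 0 0.13;0 0 0 0.13"}}

```text
time_s: 35.15
position: [0.4443, 0.1547, 0.0863]
ee_rot: [2.421, -2.0, -0.001]
ft_force: [-0.2, -0.1, 0.0]
finger_gap: 0.0199
gripper_force: 49.0
```

Run:
```python
from h import *
read_camera("top")
s=sense();r=R.from_rotvec(s["ee_rot"]).as_matrix();yw=np.arctan2(r[1,1],r[0,1])
p=CELL["s0"];t=-(TY-yw);t=(t+np.pi/2)%np.pi-np.pi/2
route([(*p,.05,t),(*p,.0206,0)])
```

```text
t 35.2 pos [0.4443 0.1548 0.0864] yawY -2.951 q6 -0.49 gap 0.0202 gf 49.0 F [-0.2 -0.  -0.3]
  shift 16.47 4.01 3.64 turn 0.010 rows 5
  shift 0.00 0.00 2.94 turn 0.000 rows 1
```

Call:
{"name": "play_rows", "arguments": {"plan": "16.5 4 0 0.01;16.5 4 0 0.01;16.5 4 0 0.01;16.5 4 0 0.01;16.5 4 3.5 0.01"}}

```text
time_s: 35.62
position: [0.439, -0.018, 0.0558]
ee_rot: [-2.4, 2.012, -0.011]
ft_force: [2.0, 0.7, -0.7]
finger_gap: 0.0198
gripper_force: 49.0
```

Call:
{"name": "play_rows", "arguments": {"plan": "0 0 0 0;0 0 1 0;0 0 1 0;0 0 1 0"}}

```text
time_s: 35.95
position: [0.4363, -0.0139, 0.0421]
ee_rot: [2.412, -2.012, -0.001]
ft_force: [-0.3, 0.0, 0.0]
finger_gap: 0.0201
gripper_force: 49.2
```

Run:
```python
from h import *
strapcheck("s0",-.0065)
```

```text
top area 9970.0 u -149.8..275.4 v -151.9..265.2
scene area 69.0 u 7.7..44.0 v -12.7..14.9
tcp u,v 0.7 -0.8
t 36.05 pos [ 0.4368 -0.0137  0.0427] yawY -2.961 q6 -0.16 gap 0.0203 gf 49.2 F [ 0.  -0.3 -0.7]
  shift 0.07 0.08 2.24 turn 0.000 rows 1
```

Call:
{"name": "play_rows", "arguments": {"plan": "0 0.1 0.5 0;0 0.1 1 0;0 0.1 1.5 0;0 0.1 1.7 0;0 0.1 1.7 0"}}

```text
time_s: 36.47
position: [0.435, -0.0145, 0.0243]
ee_rot: [2.41, -2.015, -0.001]
ft_force: [-1.1, 3.1, 0.9]
finger_gap: 0.0202
gripper_force: 49.2
```

Call:
{"name": "play_rows", "arguments": {"plan": "0 0 0.2 0;0 0 0.4 0;0 0 0.6 0;0 0 0.6 0"}}

```text
time_s: 36.8
position: [0.4356, -0.0145, 0.0187]
ee_rot: [-2.41, 2.015, -0.001]
ft_force: [-1.2, 4.1, 1.6]
finger_gap: 0.0199
gripper_force: 49.4
```

Call:
{"name": "play_rows", "arguments": {"plan": "0 0 0 0;0 0 0 0;0 0 0 0;0 0 0 0;0 0 -2 0", "jaw": 0.5}}

```text
time_s: 37.22
position: [0.4327, -0.0157, 0.0365]
ee_rot: [2.404, -2.012, -0.007]
ft_force: [1.3, -0.9, -0.2]
finger_gap: 0.0431
gripper_force: 0.0
```

Call:
{"name": "play_rows", "arguments": {"plan": "0 0 -4 0;-4 0 -8 0;-8 0 -12 0;-12 0 -14 0;-16 0 -14 0"}}

```text
time_s: 37.63
position: [0.4123, 0.118, 0.1753]
ee_rot: [-2.404, 2.014, -0.003]
ft_force: [0.9, -0.1, 0.1]
finger_gap: 0.0425
gripper_force: 0.0
```

Call:
{"name": "play_rows", "arguments": {"plan": "-12 0 -5 0;-12 0 -5 0;-12 0 -5 0;-12 0 -5 0;-12 0 -5 0"}}

```text
time_s: 38.05
position: [0.3902, 0.2372, 0.2227]
ee_rot: [-2.412, 2.01, -0.0]
ft_force: [-0.4, -0.7, -1.6]
finger_gap: 0.0428
gripper_force: 0.0
```

Run:
```python
from h import *
for k in CELL:incell(k)
# caddy: black grip (dark blob) and light bar
X=[]
for n,z0 in(("top",(.69,.103,.124)),("scene",(.69,.103,.124))):
    c=read_camera(n);u0=proj(c,z0)[0].astype(int);V=cv2.cvtColor(c["pixels"],cv2.COLOR_BGR2HSV)
    m=np.zeros(V.shape[:2],np.uint8);x,y=u0;m[y-14:y+14,x-18:x+18]=(V[y-14:y+14,x-18:x+18,2]<70)
    k=max(cv2.findContours(m,cv2.RETR_EXTERNAL,cv2.CHAIN_APPROX_NONE)[0],key=cv2.contourArea);X.append((c,k[:,0].astype(float)))
    f=np.zeros_like(m);cv2.drawContours(f,[k],-1,1,-1);pts=np.argwhere(f)[:,::-1]
    W=ray(c,pts,.136)[:,:2];print(n,"area",len(pts),"ctr px",pts.mean(0).round(1),"W@.136",W.mean(0).round(4),"@.123",ray(c,pts,.123)[:,:2].mean(0).round(4),"minmax",W.min(0).round(3),W.max(0).round(3))
    r=cv2.minAreaRect((ray(c,k[:,0],.136)[:,:2]*1000).astype(np.float32));print([np.round(q,1) for q in r])
print("tri",tri(X[0][0],X[0][1].mean(0),X[1][0],X[1][1].mean(0)))
c=X[0][0]
for b in brackets(c,.11): 
    if b["o"][0]>.6: print(b)
route([(.69,.1,.2,0)])
```

```text
t0 top u -54 52 v -30 24 area 3324 stem line v0 -1.0 slope 0.006
t0 scene u -59 56 v -32 31 area 4560 stem line v0 -1.5 slope -0.008
t1 top u -55 49 v -24 28 area 3271 stem line v0 2.0 slope -0.018
t1 scene u -56 58 v -30 32 area 4670 stem line v0 2.4 slope 0.017
t2 top u -54 51 v -27 25 area 3206 stem line v0 -0.5 slope -0.002
t2 scene u -59 56 v -32 31 area 4608 stem line v0 -0.8 slope 0.010
s0 top u -50 43 v -11 16 area 2309 stem line v0 1.5 slope -0.018
s0 scene u -60 51 v -16 20 area 3857 stem line v0 1.4 slope -0.007
s1 top u -46 60 v -10 17 area 2525 stem line v0 2.0 slope -0.010
s1 scene u -52 60 v -16 20 area 3880 stem line v0 2.0 slope -0.008
top area 89 ctr px [245.2 132.2] W@.136 [0.6861 0.1024] @.123 [0.6904 0.1027] minmax [0.674 0.087] [0.697 0.116]
[array([686. , 102.7]), array([30.3, 20. ]), np.float64(79.7)]Traceback (most recent call last):
  File "<stdin>", line 8, in <module>
ValueError: max() iterable argument is empty
```

Run:
```python
from h import *
t=turns(.6895,.1028,-.172);print(t)
t=min(t,key=lambda q:abs(q[1]))[0]
p=sense()["position"]
route([((p[0]+.6895)/2,(p[1]+.1028)/2,.22,t/2),(.6895,.1028,.21,t/2),(.6895,.1028,.124,0)])
```

```text
[(-2.792, 2.59), (0.349, -0.55)]
t 38.65 pos [0.3904 0.2346 0.2217] yawY -2.964 q6 -0.72 gap 0.0432 gf 0.0 F [-0.4  0.   0.7]
  shift 9.12 -13.56 0.17 turn 0.174 rows 4
  shift 6.63 -14.94 1.00 turn 0.174 rows 4
  shift 0.00 0.00 8.60 turn 0.000 rows 3
```

Call:
{"name": "play_rows", "arguments": {"plan": "9.1 -13.6 0 0.17;9.1 -13.6 0 0.17;9.1 -13.6 0 0.17;9.1 -13.6 0 0.17;9.1 -13.6 0 0.17"}}

```text
time_s: 39.07
position: [0.5453, 0.1673, 0.2207]
ee_rot: [2.225, -2.218, 0.003]
ft_force: [0.2, 0.9, 0.2]
finger_gap: 0.0429
gripper_force: 0.0
```

Call:
{"name": "play_rows", "arguments": {"plan": "6.6 -14.9 1 0.17;6.6 -14.9 1 0.17;6.6 -14.9 1 0.17;6.6 -14.9 1 0.17;6.6 -14.9 1 0.17"}}

```text
time_s: 39.48
position: [0.6941, 0.1015, 0.2081]
ee_rot: [2.027, -2.397, 0.0]
ft_force: [-0.0, 0.8, -0.2]
finger_gap: 0.0427
gripper_force: 0.0
```

Call:
{"name": "play_rows", "arguments": {"plan": "0 0 0 0;0 0 0 0"}}

```text
time_s: 39.65
position: [0.6894, 0.1045, 0.211]
ee_rot: [2.033, -2.393, -0.001]
ft_force: [-0.1, 0.7, 0.3]
finger_gap: 0.043
gripper_force: 0.0
```

Run:
```python
from h import *
s=sense();r=R.from_rotvec(s["ee_rot"]).as_matrix();yw=np.arctan2(r[1,1],r[0,1])
t=-(-.172-yw);t=(t+np.pi/2)%np.pi-np.pi/2
route([(.6895,.1028,.124,t)])
for n in("top","scene"):
    c=read_camera(n);print(n,[ (x["px"],x["o"],x["ang"],x["L"]) for x in brackets(c,.11) if x["o"][0]>.6 and abs(x["o"][1]-.1)<.06])
```

```text
t 39.65 pos [0.6894 0.1045 0.211 ] yawY 2.979 q6 -0.54 gap 0.043 gf 0.0 F [-0.1  0.7  0.3]
  shift 0.17 -0.03 8.70 turn 0.009 rows 3
top []
scene []
```

Call:
{"name": "play_rows", "arguments": {"plan": "0.15 0 2.5 0;0.15 0 5 0;0.15 0 7 0;0.15 0 8.6 0;0.15 0 8.6 0"}}

```text
time_s: 40.17
position: [0.6864, 0.1037, 0.1227]
ee_rot: [2.032, -2.389, -0.005]
ft_force: [0.5, 0.1, -0.2]
finger_gap: 0.0428
gripper_force: 0.0
```

Call:
{"name": "play_rows", "arguments": {"plan": "0 0 0 0;0 0 0 0;0 0 0 0;0 0 0 0;0 0 0 0", "jaw": 0, "grip_force": 60}}

```text
time_s: 40.58
position: [0.6908, 0.1038, 0.1283]
ee_rot: [-2.032, 2.39, -0.003]
ft_force: [0.6, 1.5, 5.2]
finger_gap: 0.0146
gripper_force: 62.6
```

Call:
{"name": "play_rows", "arguments": {"plan": "0 0 -0.5 0;0 0 -1.5 0;0 0 -3 0;0 0 -4 0;0 0 -4 0"}}

```text
time_s: 41.0
position: [0.6909, 0.1034, 0.169]
ee_rot: [-2.032, 2.39, -0.004]
ft_force: [0.2, 0.2, 0.2]
finger_gap: 0.015
gripper_force: 61.7
```

Run:
```python
from h import *
for n in("top","scene"):
    c=read_camera(n)
    print(n,[ (x["px"],x["o"],x["ang"],x["L"]) for x in brackets(c,.15) if x["o"][0]>.6 and abs(x["o"][1]-.1)<.08])
s=sense();print(s["ee_rot"])
p=s["position"]
route([(*p[:2],.281,0),(.59,-.08,.281,-.12),(.495,-.25,.281,-.12),(.51,-.384,.281,-.05)])
```

```text
top []
scene []
[-2.03351813e+00  2.39385791e+00  4.57914023e-04]
t 41.1 pos [0.6894 0.1032 0.1661] yawY 2.979 q6 -0.54 gap 0.0144 gf 61.7 F [-0.1 -0.8 -1.9]
  shift 0.00 0.00 -11.49 turn 0.000 rows 3
  shift 19.69 6.85 -0.00 turn -0.120 rows 5
  shift 17.39 8.77 -0.00 turn -0.120 rows 5
  shift 13.48 -0.46 -0.00 turn -0.050 rows 4
```

Call:
{"name": "play_rows", "arguments": {"plan": "0 0 -2 0;0 0 -5 0;0 0 -8 0;0 0 -11 0;0 0 -11.8 0"}}

```text
time_s: 41.52
position: [0.6912, 0.1032, 0.289]
ee_rot: [-2.03, 2.389, -0.007]
ft_force: [1.3, -0.0, 0.3]
finger_gap: 0.0145
gripper_force: 61.7
```

Call:
{"name": "play_rows", "arguments": {"plan": "3 1 0 -0.03;7 2.5 0 -0.06;11 4 0 -0.09;15 5.5 0 -0.12;18 6.5 0 -0.12"}}

```text
time_s: 41.93
position: [0.5939, -0.0657, 0.2824]
ee_rot: [2.173, -2.265, -0.004]
ft_force: [0.2, -0.0, -1.6]
finger_gap: 0.0143
gripper_force: 61.7
```

Call:
{"name": "play_rows", "arguments": {"plan": "3.5 1.8 0 -0.03;7 3.6 0 -0.06;10.5 5.4 0 -0.09;14 7.2 0 -0.12;17 8.8 0 -0.12"}}

```text
time_s: 42.35
position: [0.4991, -0.2316, 0.2825]
ee_rot: [2.306, -2.132, -0.004]
ft_force: [0.5, -0.6, -1.5]
finger_gap: 0.0145
gripper_force: 61.7
```

Call:
{"name": "play_rows", "arguments": {"plan": "0 0 0 0;0 0 0 0;0 0 0 0"}}

```text
time_s: 42.6
position: [0.5009, -0.23, 0.2828]
ee_rot: [2.305, -2.134, -0.002]
ft_force: [0.0, 0.2, -1.8]
finger_gap: 0.0146
gripper_force: 61.7
```

Run:
```python
from h import *
s=sense();r=R.from_rotvec(s["ee_rot"]).as_matrix();yw=np.arctan2(r[1,1],r[0,1])
print(s["ee_rot"])
t=-(.115+np.pi-yw);t=(t+np.pi/2)%np.pi-np.pi/2
route([(.50,-.30,.285,t),(.51,-.384,.285,0)])
# refine hook: rod axis from both views
```

```text
[ 2.30519895 -2.13390062 -0.00239928]
t 42.6 pos [ 0.5009 -0.23    0.2828] yawY -3.064 q6 0.21 gap 0.0146 gf 61.7 F [ 0.   0.2 -1.8]
  shift 6.97 0.63 -0.22 turn -0.038 rows 2
  shift 8.46 -0.03 -0.00 turn 0.000 rows 3
```

Run:
```python
from h import *
c=np.load("pics/top0.npy",allow_pickle=True).item();s=np.load("pics/scene0.npy",allow_pickle=True).item()
P=ray(c,[(442.8,137.3),(450.9,172.8)],.22)[:,:2];print("rod",P,np.arctan2(*(P[0]-P[1])[::-1]))
print("tip",ray(c,[(456.2,174.8)],.242))
# scene: dark rod between post top and tip; centre points along it
g=lambda x,y:((x-545)/245*130+50-.5,y/245*130+110-.5)
print("scene rod",ray(s,[g(579,90),g(612,55)],.22)[:,:2],"tip",ray(s,[g(614,35)],.242),"foot",ray(s,[g(636,197)],.004),"posttop",ray(s,[g(576,91)],.24),ray(c,[(380+163/2.45,110+54/2.45)],.24))
```

```text
rod [[ 0.65772644 -0.3654246 ]
 [ 0.57273729 -0.37938603]] 0.16281888364061775
tip [[ 0.56353771 -0.37843851  0.242     ]]
scene rod [[ 0.65060398 -0.37792787]
 [ 0.58228114 -0.37590832]] tip [[ 0.56609749 -0.37450188  0.242     ]] foot [[ 0.66594541 -0.36899688  0.004     ]] posttop [[ 0.66663911 -0.36095175  0.24      ]] [[ 0.66393436 -0.36360943  0.24      ]]
```

Call:
{"name": "play_rows", "arguments": {"plan": "3 0.3 0 -0.03;6.5 0.6 -0.2 -0.04;9.5 0.6 -0.2 -0.04;12.5 0.6 -0.2 -0.04;15 0.6 -0.2 -0.04"}}

```text
time_s: 43.02
position: [0.5081, -0.3806, 0.2848]
ee_rot: [2.35, -2.085, -0.002]
ft_force: [0.4, 0.5, -0.9]
finger_gap: 0.0143
gripper_force: 61.7
```

Call:
{"name": "play_rows", "arguments": {"plan": "0 0 0 0;0 0 0 0;0 0 0 0"}}

```text
time_s: 43.27
position: [0.5075, -0.3789, 0.2849]
ee_rot: [2.35, -2.085, -0.003]
ft_force: [0.8, 0.0, -1.4]
finger_gap: 0.0149
gripper_force: 61.7
```

Run:
```python
from h import *
route([(.56,-.378,.285,0),(.614,-.3718,.285,0),(.614,-.3718,.251,0)])
c,im=look("scene",[.54,-.38,.22],60,600);cv2.imwrite("pics/hook.png",im)
```

```text
t 43.27 pos [ 0.5075 -0.3789  0.2849] yawY -3.022 q6 0.51 gap 0.0149 gf 61.7 F [ 0.8  0.  -1.4]
  shift 0.54 -5.22 -0.01 turn 0.000 rows 2
  shift 0.03 -5.44 -0.00 turn 0.000 rows 2
  shift 0.00 0.00 3.40 turn 0.000 rows 1
```

View pics/hook.png

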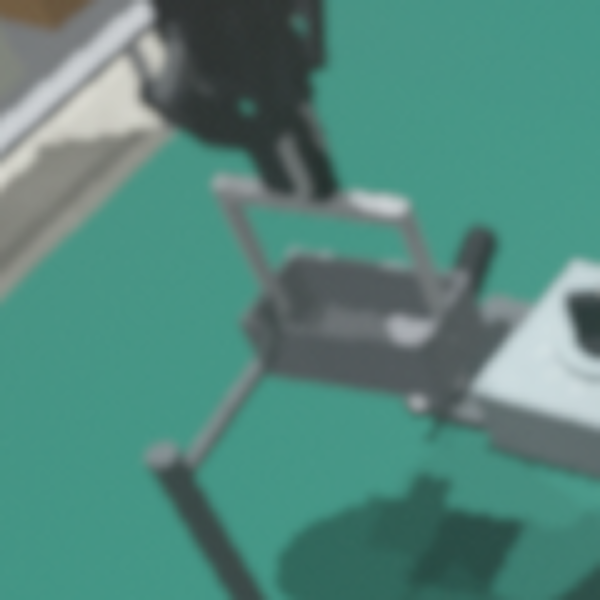

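The crop shows the caddy level in the gripper, bar from (225,185) to (405,210). The hook tip, near (272,320), lines up with the bail's opening, so I'll thread it.

Call:
{"name": "play_rows", "arguments": {"plan": "0.1 -1 0 0;0.2 -2 0 0;0.3 -3.2 0 0;0.4 -4.4 0 0;0.5 -5.4 0 0"}}

```text
time_s: 43.73
position: [0.5631, -0.3777, 0.2859]
ee_rot: [-2.35, 2.085, -0.001]
ft_force: [0.1, -0.2, -1.7]
finger_gap: 0.0147
gripper_force: 61.7
```

Call:
{"name": "play_rows", "arguments": {"plan": "0 -1 0 0;0 -2.2 0 0;0 -3.4 0 0;0 -4.6 0 0;0 -5.4 0 0"}}

```text
time_s: 44.15
position: [0.6164, -0.3717, 0.2854]
ee_rot: [-2.349, 2.085, 0.0]
ft_force: [-0.3, -0.5, -1.3]
finger_gap: 0.0146
gripper_force: 61.7
```

Call:
{"name": "play_rows", "arguments": {"plan": "0 0 0 0;0 0 0 0;0 0 0.5 0;0 0 1 0;0 0 1.5 0"}}

```text
time_s: 44.57
position: [0.6142, -0.3724, 0.2705]
ee_rot: [-2.348, 2.087, 0.0]
ft_force: [0.1, 0.3, -1.7]
finger_gap: 0.015
gripper_force: 61.7
```

Call:
{"name": "play_rows", "arguments": {"plan": "0 0 0.4 0;0 0 0.8 0;0 0 1 0;0 0 1.2 0;0 0 1.2 0"}}

```text
time_s: 44.98
position: [0.6146, -0.3723, 0.2583]
ee_rot: [2.348, -2.087, -0.001]
ft_force: [-0.3, -0.0, -2.3]
finger_gap: 0.0145
gripper_force: 61.7
```

Call:
{"name": "play_rows", "arguments": {"plan": "0 0 0.2 0;0 0 0.4 0;0 0 0.5 0;0 0 0.5 0;0 0 0.5 0"}}

```text
time_s: 45.4
position: [0.6148, -0.3724, 0.2537]
ee_rot: [2.349, -2.087, -0.0]
ft_force: [-0.3, -0.3, -1.1]
finger_gap: 0.0146
gripper_force: 61.7
```

Call:
{"name": "play_rows", "arguments": {"plan": "0 0 0.1 0;0 0 0.2 0;0 0 0.3 0;0 0 0.3 0"}}

```text
time_s: 45.73
position: [0.6149, -0.3725, 0.2521]
ee_rot: [-2.349, 2.086, -0.002]
ft_force: [-0.7, 1.2, 3.0]
finger_gap: 0.0145
gripper_force: 62.3
```

Call:
{"name": "play_rows", "arguments": {"plan": "0 0 0 0;0 0 0 0;0 0 0 0;0 0 0 0;0 0 0 0", "jaw": 0.32}}

```text
time_s: 46.15
position: [0.6148, -0.3724, 0.2505]
ee_rot: [2.348, -2.087, -0.001]
ft_force: [0.7, 0.4, -0.7]
finger_gap: 0.0274
gripper_force: 0.0
```

Call:
{"name": "play_rows", "arguments": {"plan": "0 0 -1 0;0 0 -2.5 0;0 0 -5 0;0 0 -8 0;0 0 -10 0"}}

```text
time_s: 46.57
position: [0.615, -0.3729, 0.3548]
ee_rot: [-2.348, 2.086, -0.007]
ft_force: [0.0, -0.5, 0.6]
finger_gap: 0.0274
gripper_force: 0.0
```

Call:
{"name": "play_rows", "arguments": {"plan": "-4 3 0 0;-8 6 0 0;-12 9 0 0;-15 11 0 0;-17 11 0 0"}}

```text
time_s: 46.98
position: [0.4829, -0.2159, 0.3522]
ee_rot: [-2.346, 2.088, -0.002]
ft_force: [0.6, 1.5, 0.4]
finger_gap: 0.0275
gripper_force: 0.0
```

Call:
{"name": "play_rows", "arguments": {"plan": "-16 0 0 0;-16 0 0 0;-16 0 0 0;-16 0 0 0;-16 0 0 0"}}

```text
time_s: 47.4
position: [0.4661, -0.0533, 0.3524]
ee_rot: [-2.353, 2.077, -0.002]
ft_force: [-1.1, 0.3, -0.5]
finger_gap: 0.0274
gripper_force: 0.0
```

Call:
{"name": "play_rows", "arguments": {"plan": "-14 0 0 0;-14 0 0 0;-14 0 0 0;-14 0 0 0;-14 0 0 0"}}

```text
time_s: 47.82
position: [0.4502, 0.0839, 0.3517]
ee_rot: [-2.352, 2.08, -0.001]
ft_force: [1.2, -0.5, 1.2]
finger_gap: 0.0274
gripper_force: 0.0
```

Run:
```python
from h import *
route([])
for k in CELL:incell(k)
# caddy: non-green blob around the hook; compare two frames for swinging; light bail bar at z=.234
for i in range(2):
  for n in("top","scene"):
    c=read_camera(n);u,v=proj(c,[.615,-.372,.234])[0].astype(int);V=cv2.cvtColor(c["pixels"],cv2.COLOR_BGR2HSV)
    sub=(V[v-30:v+40,u-40:u+40,1]<70)&(V[v-30:v+40,u-40:u+40,2]>150);P=np.argwhere(sub)[:,::-1]+[u-40,v-30]
    if len(P)>5:
        W=ray(c,P,.234);print(n,len(P),"bar W",W.mean(0).round(4),"span",np.ptp(W,axis=0).round(3),"px",P.mean(0).round(1))
c=read_camera("top");a=read_camera("scene")
h0=np.load("pics/top0.npy",allow_pickle=True).item()["pixels"];d=cv2.absdiff(h0,c["pixels"]).max(2)
for nm,P in dict(phone=(.72,-.1,.008),driver=(.76,.27,.01),jar=(.61,.47,.05)).items():
    u,v=proj(c,P)[0].astype(int);print(nm,(u,v),"changed px",int((d[v-22:v+22,u-22:u+22]>60).sum()))
```

```text
t 47.82 pos [0.4502 0.0839 0.3517] yawY -3.019 q6 -0.42 gap 0.0274 gf 0.0 F [ 1.2 -0.5  1.2]
t0 top none 0
t0 scene u -53 56 v -32 31 area 4082 stem line v0 -1.5 slope -0.005
t1 top u -42 48 v -13 17 area 1913 stem line v0 4.4 slope -0.115
t1 scene u -56 59 v -30 32 area 4761 stem line v0 2.4 slope 0.025
t2 top u -48 50 v -15 21 area 2380 stem line v0 -0.8 slope 0.002
t2 scene u -59 56 v -32 31 area 4673 stem line v0 -1.0 slope 0.000
s0 top u -44 37 v -9 14 area 1750 stem line v0 2.2 slope -0.038
s0 scene u -60 43 v -16 20 area 3585 stem line v0 2.5 slope 0.015
s1 top u -45 60 v -9 15 area 1980 stem line v0 2.0 slope -0.079
s1 scene u -52 60 v -16 20 area 3930 stem line v0 2.3 slope 0.008
top 93 bar W [ 0.6132 -0.3641  0.234 ] span [0.02  0.135 0.   ] px [446.6 154.2]
scene 337 bar W [ 0.6442 -0.3279  0.234 ] span [0.106 0.161 0.   ] px [ 85.  156.6]
top 93 bar W [ 0.6132 -0.3641  0.234 ] span [0.022 0.135 0.   ] px [446.6 154.2]
scene 336 bar W [ 0.6443 -0.3279  0.234 ] span [0.106 0.161 0.   ] px [ 84.9 156.6]
phone (np.int64(314), np.int64(136)) changed px 65
driver (np.int64(190), np.int64(120)) changed px 78
jar (np.int64(113), np.int64(165)) changed px 73
```

Call:
{"name": "play_rows", "arguments": {"plan": "-16 0 0 0;-16 0 0 0;-16 0 0 0;-16 0 0 0;-16 0 0 0"}}

```text
time_s: 49.03
position: [0.431, 0.2451, 0.35]
ee_rot: [-2.354, 2.081, 0.001]
ft_force: [-0.0, -0.2, 0.3]
finger_gap: 0.0275
gripper_force: 0.0
```

Call:
{"name": "play_rows", "arguments": {"plan": "-12 0 0 0;-12 0 0 0;-12 0 0 0;-12 0 0 0;-12 0 0 0"}}

```text
time_s: 49.45
position: [0.4169, 0.361, 0.3498]
ee_rot: [2.35, -2.082, 0.0]
ft_force: [0.3, -0.1, -0.6]
finger_gap: 0.0275
gripper_force: 0.0
```

Call:
{"name": "play_rows", "arguments": {"plan": "0 0 0 0;0 0 0 0;0 0 0 0;0 0 0 0;0 0 0 0"}}

```text
time_s: 49.87
position: [0.4176, 0.3587, 0.3512]
ee_rot: [-2.347, 2.087, 0.0]
ft_force: [-0.1, -0.0, 0.2]
finger_gap: 0.0271
gripper_force: 0.0
```

Run:
```python
from h import *
for k in CELL:incell(k)
c=read_camera("top");s=read_camera("scene");c0=np.load("pics/top0.npy",allow_pickle=True).item();s0=np.load("pics/scene0.npy",allow_pickle=True).item();c1=np.load("pics/top1.npy",allow_pickle=True).item()
def cen(c,f,box):
    x0,y0,x1,y1=box;V=cv2.cvtColor(c["pixels"],cv2.COLOR_BGR2HSV)[y0:y1,x0:x1].astype(int);m=np.argwhere(f(V));return (m.mean(0)[::-1]+[x0,y0]).round(1),len(m)
wh=lambda V:(V[...,2]>140)&(V[...,1]<70)
for nm,f,bt,bs in(("driver",lambda V:(abs(V[...,0]-28)<8)&(V[...,1]>150),(165,80,215,170),(290,265,345,365)),("jar",wh,(90,152,128,188),(395,260,435,300)),("phone",wh,(296,118,362,158),(125,228,195,276))):
    print(nm,[cen(x,f,b) for x,b in((c0,bt),(c,bt),(s0,bs),(s,bs))])
b=(402,256,415,265)
print("pointer",[cen(x,lambda V:V[...,2]>120,b) for x in(c1,c)], "diff station",int((cv2.absdiff(c1["pixels"],c["pixels"]).max(2)[235:285,378:430]>60).sum()))
u,v=proj(c,[.615,-.372,.234])[0].round(1);print("bar px exp",u,v)
V=cv2.cvtColor(c["pixels"],cv2.COLOR_BGR2HSV);u,v=int(u),int(v)
print("sat<70&v>150 rows:",[(int(y),np.argwhere((V[y,u-30:u+31,1]<70)&(V[y,u-30:u+31,2]>150)).ravel()[[0,-1]]+u-30) for y in range(v-8,v+9) if ((V[y,u-30:u+31,1]<70)&(V[y,u-30:u+31,2]>150)).any()])
route([])
```

```text
t0 top u -56 56 v -31 26 area 3880 stem line v0 -1.0 slope 0.025
t0 scene u -59 56 v -32 31 area 4663 stem line v0 -1.4 slope -0.011
t1 top u -56 50 v -25 31 area 3617 stem line v0 2.3 slope -0.008
t1 scene u -56 59 v -30 32 area 4811 stem line v0 2.1 slope 0.019
t2 top u -56 56 v -31 30 area 3968 stem line v0 -0.5 slope -0.002
t2 scene u -59 56 v -32 31 area 4692 stem line v0 -1.0 slope -0.008
s0 top u -60 45 v -14 17 area 2884 stem line v0 2.5 slope -0.004
s0 scene u -60 51 v -16 21 area 3917 stem line v0 2.5 slope 0.010
s1 top u -52 60 v -15 18 area 3071 stem line v0 2.5 slope -0.003
s1 scene u -52 60 v -16 20 area 3960 stem line v0 2.2 slope 0.001
driver [(array([186.2, 111.6]), 80), (array([186.2, 111.8]), 75), (array([313.7, 330.5]), 479), (array([313.7, 330.5]), 479)]
jar [(array([107.4, 169.6]), 362), (array([107.4, 169.6]), 365), (array([414.2, 279.1]), 602), (array([414.2, 279.2]), 601)]
phone [(array([328. , 139.2]), 342), (array([328. , 139.3]), 345), (array([160.4, 255. ]), 564), (array([160.5, 254.8]), 575)]
pointer [(array([409.2, 261.7]), 17), (array([409.6, 261.5]), 21)] diff station 0
bar px exp 450.0 153.5
sat<70&v>150 rows: [(148, array([448, 449])), (149, array([436, 447])), (150, array([421, 471])), (151, array([420, 472])), (152, array([464, 472])), (153, array([434, 472])), (154, array([428, 472])), (155, array([420, 468])), (156, array([420, 444])), (157, array([420, 443])), (158, array([430, 443])), (159, array([438, 443])), (160, array([448, 448])), (161, array([448, 448]))]
t 50.47 pos [0.4173 0.3595 0.3508] yawY -3.024 q6 -0.89 gap 0.0276 gf 0.0 F [ 0.5  0.8 -0.9]
```

```bash
python3 -c "
from h import *
print(hand_in())"
```

```text
the job is handed in; nothing more can be done
None
```

The job is handed in: the dial is at standby, all five brackets are in their own-shape tray compartments, and the caddy hangs on the hook, as far as the camera checks show. The phone, jar and screwdriver have not moved; `hand_in()` returned no verdict.

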